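# Dry-feed a blank along the router fence to its stop with a push stick

## Task

The router in this bench is off and its bit wound down: make the dry pass that proves the set-up. With the notched push stick, and not with the gripper itself, set the dark wooden blank against the fence and feed it across the bit opening until its end rests on the stop block, keeping it bearing on the fence all the way and pressing only lightly, since fence and stop are just nipped up. Then lay the push stick flat on the bench on the near side, clear of the blank's path, leaving the blank touching both fence and stop, and do not disturb the batten, offcut, tape and screwdriver lying about.

Things in the scene. Friction and masses are not known exactly. Their poses are not given: they have to be found in the camera images.
- fence: Rigid router fence fixed on the bench: upright plywood rail, 724 mm long, 60 mm high, its flat face towards the robot. Origin: on the face plane at bench level, middle of the 44 mm wide bit opening. x points into the fence (away from the robot), y along the face in the feed direction (robot's right to left), z up. The face is the plane x = 0, from y = -382 to 342 mm.
- guard (a point): Centre of the clear guard over the bit opening, fixed: a plate 78 mm along the fence, from 38 mm in front of the face to 17 mm behind it, 61 to 65 mm above the bench. Below it a flush insert plate in the bench (nothing stands up). The outfeed half's edge is eased over 8 mm: the blank's trailing end, pressed hard while crossing the opening, dips into it and swings the leading end off the fence.
- stop: Wooden stop block fixed to the outfeed half of the fence, 38 mm long, standing 45 mm out from the face, 60 mm high, with a steel strap and a small black knob on top (highest point 80 mm). Rigid; stop and fence count as shifted if the blank is pressed on either with over 20 N. Origin: on the fence face plane at bench level, in the plane of its contact face; axes as the fence's, its contact face looks to -y.
- stop_face (a point): Point of the stop block's contact face on the fence face plane, 19 mm above the bench; axes as the fence's. The blank's end must come to this y.
- blank: The dark wooden blank, a plain bar 160 mm long (its y), 50 mm wide (its x), 38 mm high, square edges, 0.18 to 0.32 kg, friction on bench and fence 0.48 to 0.72, loose on the bench at the infeed half of the fence, lying 1 to 16 mm off the face and up to 0.04 rad out of line with it. Origin: centre of its underside; x towards the fence, y towards the stop.
- blank_lead (a point): The blank's end (leading) corner edge on the fence side, half height: (25, 80, 19) mm in the blank's frame.
- blank_trail (a point): The blank's trailing corner edge on the fence side, half height: (25, -80, 19) mm in the blank's frame.
- blank_corner (a point): The blank's trailing corner edge on the robot's side, half height, which the push stick's notch catches: (-25, -80, 19) mm in the blank's frame.
- stick: Push stick of plywood lying flat on the bench: 220 mm long, 36 mm wide, 21 mm thick, 0.12 kg, rounded tail with a dark hanging hole, and a bird's-mouth (V notch, 94 degrees, 30 mm across, 14 mm deep, opening forwards, full thickness) in its front end. Origin: centre of its underside at mid length; x along the stick towards the notched end, z up. Its front end is at x = +110 mm.
- stick_notch (a point): Bottom of the push stick's notch at half thickness: (96, 0, 10.5) mm in the stick's frame.
- stick_handle (a point): Point in the push stick's tail half, at half thickness: (-60, 0, 10.5) mm in the stick's frame.
- batten: Plain plywood batten lying flat, 200 x 36 x 21 mm, square ends without notch or hole; it may lie in the stick's usual place. Leave alone. Origin: centre of its underside, x along it.
- offcut: Short dark wooden offcut, 50 x 70 x 38 mm. Leave alone. Origin: centre of its underside.
- tape: Roll of paper tape lying flat, 96 mm across, 25 mm high. Leave alone. Origin: centre of its underside.
- driver: Screwdriver with black handle, lying. Leave alone. Origin on its underside.
Things that resemble listed ones, but are neither listed nor needed, are in the scene too. Leave any orange look-alike of the stick alone. Leave any blue look-alike of the stop alone.

How it is judged:
On the way, in this order (a step that is already met when the one before it is completed fails the run):
1. the held push stick feeds the blank's leading end past the bit opening while the blank bears on the fence (y of blank_lead in the frame of fence between 0.03 and 0.08 m and contact force between blank and fence above 0.5 N and contact force between stick and blank above 0.5 N and contact force between the fingers and stick above 1 N), for 0.3 s.
2. on the last stretch before the stop block (60 to 10 mm) the held stick still feeds the blank bearing on the fence (y of blank_lead in the frame of stop_face between -0.06 and -0.01 m and contact force between blank and fence above 0.3 N and contact force between stick and blank above 0.5 N and contact force between the fingers and stick above 1 N), for 0.2 s.
3. the stick presses the blank's end home on the stop block while it bears on the fence (y of blank_lead in the frame of stop_face above -0.002 m and contact force between blank and stop above 1 N and contact force between blank and fence above 0.2 N and contact force between stick and blank above 0.5 N and contact force between the fingers and stick above 1 N), for 0.2 s.
At the end, for the whole second after the job is handed in: The blank rests within 2 mm of the fence face at both ends of its long side and within 2 mm of the stop block, flat and still; the push stick lies flat and still on the bench, its notch and handle half more than 60 mm in front of the fence face, not touching the blank (x of each of blank_lead, blank_trail in the frame of fence above -0.002 m and y of blank_lead in the frame of stop_face above -0.002 m and angle between blank's own z axis and vertical below 0.05 rad and linear speed of each of blank, stick below 0.01 m/s and contact force between stick and blank below 0.05 N and x of each of stick_notch, stick_handle in the frame of fence below -0.06 m and height (world z) of each of stick_notch, stick_handle below 0.016 m).
It fails at once if the blank presses on the fence with more than 20 N (contact force between blank and fence above 20 N).
It fails at once if the blank presses on the stop block with more than 20 N (contact force between blank and stop above 20 N).
It fails at once if once its leading end is past the bit opening, the blank stands more than 3 mm off the fence at either end (y of blank_lead in the frame of fence above 0.025 m and x of any of blank_lead, blank_trail in the frame of fence below -0.003 m).
It fails at once if the gripper or the arm touches the blank (contact force between any of the fingers, the arm and blank above 0.5 N).
It fails at once if the batten, offcut, tape or screwdriver is moved more than 20 mm (distance of any of batten, offcut, tape, driver from where it was at the start of the episode above 0.02 m).
It also fails if it takes over 72 s, if anything falls off the work surface, if the arm or the gripper's body presses on something with over 40 N, if the wrist force passes 120 N, or if a joint passes its speed limit or range.

## Robot

A 6-joint arm with a two-finger parallel gripper is mounted at the origin on the work surface. World frame = base frame: x ahead of the robot, y to its left, z up, the work surface at z = 0. Lengths are in m, angles in rad, forces in N, time in s.
With the tool pointing down it reaches from about 0.375 to 0.9 m from the base axis. Payload 3.1 kg.
Tool frame: the origin (TCP) lies between the finger pads; the fingertips stand 11 mm ahead of it and the grasp point (between the pads) lies 8 mm behind it; z points along the fingers, y is the direction in which the jaws open and shut (so a half turn about z gives the same grasp; the last joint's range is limited). The gripper opens to 85 mm and grips with 20 to 120 N. Pads are 22 mm wide; open, the fingers measure 114 mm over their backs; the gripper's body (76 mm by 85 mm) begins 54 mm behind the grasp point. The pads swing forward as they close: fully open they stand 13 mm farther back than shut.
Start: joints at [1.169, 0.527, 1.433, -0, 1.181, -0.178], TCP at [0.138, 0.61, 0.242] pointing down, gripper open.
Joint ranges: [-3.08, 3.08], [-0.75, 2.2], [0.22, 2.44], [-1.43, 4.57], [0, 2.65], [-2.85, 2.85]. Speed limits (rad/s): [2.79, 2.79, 3.14, 3.14, 3.14, 3.14].

## Interface

Orientations are given as a unit quaternion [x, y, z, w].
In Python, from station import manip gives the robot as it stands.
- The arm moves only by the tool move_arm, never from a script. Its argument "deltas" is a list of rows, each a list of 5 numbers: the shift along the tool's x, y, z in units of 40 cm (1.0 is 40 cm), then the turn about the tool's z in units of 0.5 rad (1.0 is 0.5 rad), then the opening in per cent of the stroke, from 0 (shut) to 100 (fully open). In form: [[x, y, z, twist, grip], ...]. A call has exactly 8 rows; each row is the pose to reach, as a shift and turn from the pose commanded when the call began, along the tool's axes at that moment; what a row does not reach only later rows make up. A row lasts 1/12 s, in which the tool goes at most 41.7 mm and 7.16 degrees, less where a joint would pass 70% of its speed; a pose out of reach is approached as far as the arm can. A call with a number of a shift or a turn outside -1 to 1 is refused whole. A call with a gripper value outside its range is refused whole. The fingers move at their own pace and stop on an object; "force" is the grip in N (left out, the last holds). Time passes only in rows, so rows that repeat a pose let the fingers close, or fill a call up. It gives the time, the measured TCP pose, the force and the opening at its end, in the units of the state.
- manip.sense(): the state, without advancing time (a new reading comes with each control period).
- manip.snapshot(name): name is "side" or "top"; returns (picture, depth): 480x640x3 uint8, red, green, blue; 480x640 float32, m along the optical axis (not along the pixel's ray), 0 where there is no reading.
- manip.get_calibration(name): a dict with "vfov" (degrees; the focal length in pixels is half the picture's height over the tangent of half this angle, whatever the lens; pixels are square), "cx", "cy" (the principal point, pixels), "pose" (4x4, takes a point from camera to world coordinates). Camera axes: x right, y down, z forward; pixel columns grow to the right and rows downward; lengths in m; the calibration is good to about 2 mm. A picture is of the moment at which its call begins. get_calibration takes no time and is no camera call.
- manip.sign_off(): hands the job in, once; it reports no verdict.
The state is a dict: "t": time; "q": joint angles; "qd": joint speeds; "tau": joint torques, N m; "tcp_pos": TCP position; "tool_rot": TCP orientation; "force": force on the tool from outside, world axes, zero at the start; "ft_torque": the same for the moment, N m; "finger_gap": opening from 0.0 (shut) to 1.0 (fully open).
Only numpy, scipy, OpenCV 4.12 (cv2) and the standard library are available. Lean on these libraries where they do the work, as an engineer would, in place of code of your own. Each camera call takes 0.05 s, during which the arm holds its last target.

## Working session

There is one attempt and no reset: what is moved stays moved. The work goes in short steps, Python scripts to look and compute and a tool call to move; the robot and the scene stay as the last step left them, time stands still between calls to the robot, and variables do not carry over. Pictures are saved under pics/ and viewed, and the job is handed in when it is done.

Besides the shell and the picture viewer there is one more tool, called after "Request:" by a JSON object that holds its "fn" and its "kwargs", one argument or row to a line. move_arm: Moves the arm, as the interface text tells. Its arguments: {"type":"object","properties":{"deltas":{"type":"array","items":{"type":"array","items":{"type":"number"}}},"force":{"type":"number"}},"required":["deltas"]}

```bash
mkdir -p pics; ls; python3 - <<'E'
from station import manip
import cv2,numpy as np
print(manip.sense())
for n in("side","top"):
    p,d=manip.snapshot(n); cv2.imwrite(f"pics/{n}0.png",p[:,:,::-1]); np.save(f"pics/{n}0d.npy",d)
    c=manip.get_calibration(n); print(n,c)
E
```

```text
pics
{'t': 0.0, 'q': array([ 1.16945447e+00,  5.28410791e-01,  1.43392911e+00, -2.10299992e-05,
        1.18139816e+00, -1.78512045e-01]), 'qd': array([ 0.00039971, -0.00011791,  0.00073935,  0.00051938, -0.00108826,
        0.00093726]), 'tau': array([-1.52527740e-03, -4.42349482e+01, -1.78023756e+01, -2.98638233e-04,
        8.57886480e-03, -4.57898636e-05]), 'tcp_pos': array([0.137823  , 0.60889111, 0.24135909]), 'tool_rot': array([ 1.11180501e-01,  9.93799651e-01, -1.03071472e-03, -2.97349429e-04]), 'force': array([-0.02099657,  0.53648686, -0.03433587]), 'ft_torque': array([ 0.00646745,  0.05645444, -0.03417016]), 'finger_gap': 0.9995504667633326}
side {'vfov': 45.60413289711775, 'cx': 325.65177291938403, 'cy': 231.27516121988725, 'pose': array([[ 0.92924481, -0.29095316,  0.22770671,  0.13339684],
       [-0.36934452, -0.71583014,  0.59259753, -0.70797772],
       [-0.0094188 , -0.63477041, -0.7726434 ,  1.12541685],
       [ 0.        ,  0.        ,  0.        ,  1.        ]])}
top {'vfov': 46.81243433813908, 'cx': 323.1138025223149, 'cy': 234.67647882651576, 'pose': array([[-0.01902271, -0.99651918,  0.08116437,  0.32794593],
       [-0.99974777,  0.01992791,  0.0103571 ,  0.08450247],
       [-0.01193849, -0.08094688, -0.99664692,  1.36499722],
       [ 0.        ,  0.        ,  0.        ,  1.        ]])}
```

View pics/top0.png

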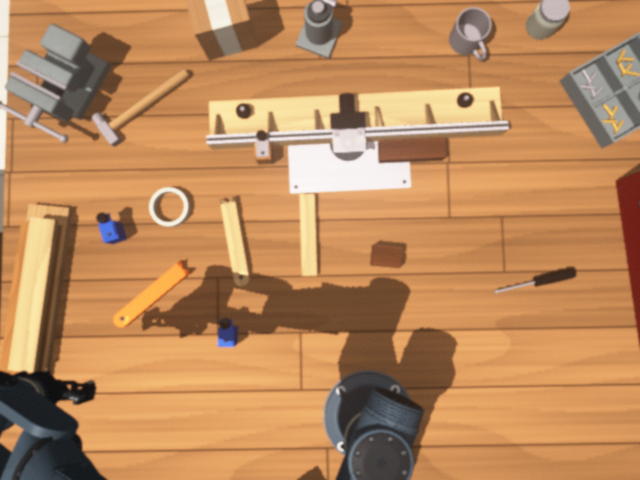

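View pics/side0.png

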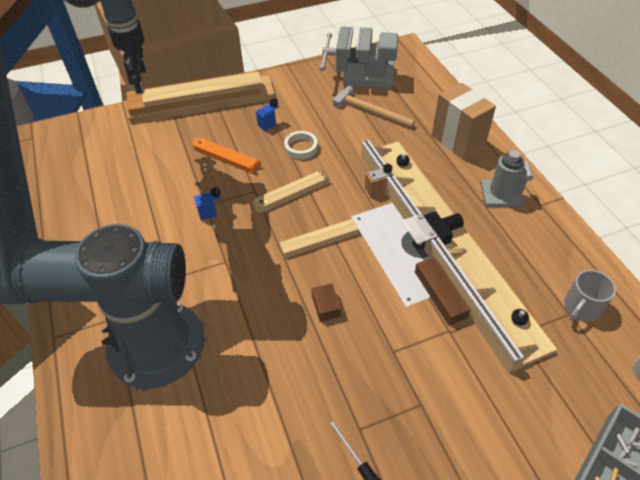

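The top view shows the stick candidates: a pale bar at (235,240) with a dark hole at (240,280), a plain bar at (308,235), and an orange one at (150,293). The first fits the description, because it has both a hole and a notch. The stop is the wooden block at (262,147), with blue look-alikes at (110,228) and (227,333). The blank is at (413,149) and the offcut at (387,255). I'll confirm the stick in an enlarged crop.

```bash
python3 - <<'E'
import cv2,numpy as np
p=cv2.imread("pics/top0.png"); 
a=cv2.resize(p[185:295,205:330],None,fx=4,fy=4,interpolation=cv2.INTER_CUBIC)
cv2.imwrite("pics/crop_stick.png",a)
b=cv2.resize(p[80:200,200:520],None,fx=2.5,fy=2.5,interpolation=cv2.INTER_CUBIC)
cv2.imwrite("pics/crop_fence.png",b)
E
```

```text
(no output)
```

View pics/crop_stick.png

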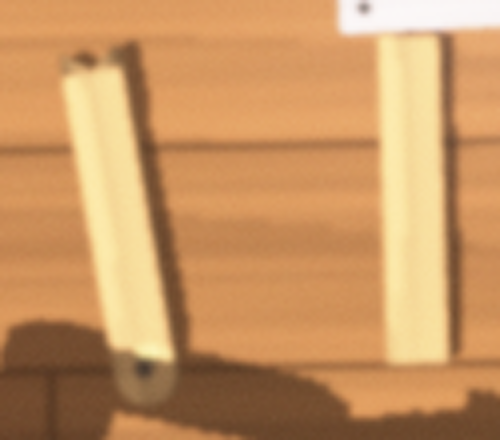

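View pics/crop_fence.png

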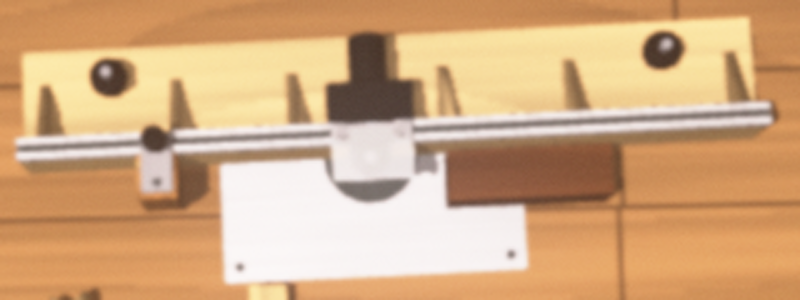

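The crop confirms it: the stick has its notch at about (228,202) and its hole at about (241,277), while the bar at (308,235) has square ends and is the batten. Next I measure.

```bash
cat > h.py <<'E'
import numpy as np,cv2
from station import manip
def K(n):
    c=manip.get_calibration(n); return 240/np.tan(np.radians(c["vfov"])/2),c["cx"],c["cy"],np.array(c["pose"])
def ray(n,uv,z):
    f,cx,cy,T=K(n); uv=np.atleast_2d(np.asarray(uv,float))
    d=np.c_[(uv[:,0]-cx)/f,(uv[:,1]-cy)/f,np.ones(len(uv))]@T[:3,:3].T
    s=(z-T[2,3])/d[:,2]; return T[:3,3]+d*s[:,None]
def proj(n,P):
    f,cx,cy,T=K(n); P=np.atleast_2d(P); q=(P-T[:3,3])@T[:3,:3]
    return np.c_[q[:,0]/q[:,2]*f+cx,q[:,1]/q[:,2]*f+cy]
def cloud(n,d):
    f,cx,cy,T=K(n); v,u=np.mgrid[:480,:640]
    P=np.stack([(u-cx)/f*d,(v-cy)/f*d,d],-1)@T[:3,:3].T+T[:3,3]; P[d==0]=np.nan; return P
E
python3 - <<'E'
from h import *
for n in("top","side"):
    p=cv2.imread(f"pics/{n}0.png");d=np.load(f"pics/{n}0d.npy");P=cloud(n,d);Z=P[...,2]
    print(n,"bench z",np.nanmedian(Z[(abs(Z)<.02)]),"noise",np.nanstd(Z[(abs(Z)<.01)]))
    hsv=cv2.cvtColor(p,cv2.COLOR_BGR2HSV)
    # dark wood: blank/offcut
    m=((hsv[...,0]<14)&(hsv[...,1]>110)&(hsv[...,2]<150)&(Z>.030)&(Z<.045)).astype('uint8')
    for nm,mm in(("dark",m),("slab",((Z>.015)&(Z<.027)&(hsv[...,2]>90)).astype('uint8')),("fencetop",((Z>.054)&(Z<.07)).astype('uint8'))):
        k,l,s,c=cv2.connectedComponentsWithStats(mm)
        for i in range(1,k):
            if s[i,4]>60:
                Q=P[l==i]; r=cv2.minAreaRect((Q[:,:2]*1000).astype('float32'))
                print(nm,"px",c[i].round(),s[i,4],"z",np.median(Q[:,2]).round(4),"rect mm",np.round(r[0],1),np.round(r[1],1),round(r[2],2))
E
```

```text
top bench z -0.0005427278689934534 noise 0.002994133516001586
dark px [413. 148.] 1312 z 0.0371 rect mm [ 642.5 -122.3] [ 52.3 160.2] 1.08
dark px [625. 192.] 100 z 0.0379 rect mm [ 525.5 -628.5] [71.8  6.3] 5.49
dark px [633. 251.] 279 z 0.0369 rect mm [ 378.4 -639.5] [216.    7.6] 4.36
dark px [ 55. 253.] 116 z 0.036 rect mm [401.5 745.4] [  5.7 119.5] 83.24
dark px [387. 255.] 593 z 0.0372 rect mm [383.9 -53.2] [70.7 49.2] 83.79
slab px [535.  30.] 76 z 0.0212 rect mm [ 941.5 -444.6] [71.4 27.5] 51.23
slab px [476.  25.] 65 z 0.0208 rect mm [ 954.1 -292.6] [59.4 18.2] 48.91
slab px [466.  49.] 92 z 0.0212 rect mm [ 901.7 -261.7] [82.3 32.6] 69.32
slab px [232.  50.] 117 z 0.0209 rect mm [906.5 318. ] [  7.1 128.6] 13.05
slab px [607.  75.] 114 z 0.0211 rect mm [ 819.  -611.6] [89.2  8.6] 29.53
slab px [624.  68.] 81 z 0.021 rect mm [ 840.9 -660.3] [34.9 33.7] 23.43
slab px [136. 107.] 1121 z 0.0218 rect mm [782.2 540.2] [ 90.8 259.2] 35.02
slab px [584. 112.] 212 z 0.0217 rect mm [ 729.3 -550.1] [198.3   8.8] 28.54
slab px [591.  88.] 92 z 0.0205 rect mm [ 787.9 -570.8] [45.5 26.3
[... 3423 characters left out ...]
encetop px [438. 248.] 2715 z 0.059 rect mm [669.3  12.7] [ 77.2 727.3] 3.67
fencetop px [508. 184.] 161 z 0.0629 rect mm [947.4  78.6] [39.1 85.8] 63.81
fencetop px [206. 199.] 206 z 0.0577 rect mm [210.3 326.7] [38.4 66.5] 83.91
fencetop px [452. 218.] 102 z 0.056 rect mm [753.1  32.5] [47.3 26.4] 2.56
fencetop px [598. 282.] 187 z 0.0617 rect mm [ 950.8 -258.2] [32.1 74.2] 31.51
fencetop px [576. 294.] 77 z 0.0615 rect mm [ 894.2 -259.3] [59.5 12.4] 69.46
fencetop px [594. 305.] 100 z 0.0625 rect mm [ 916.7 -304.4] [15.1 64.3] 70.94
fencetop px [154. 354.] 294 z 0.0621 rect mm [  0.1 -61.7] [126.1  21.8] 0.12
fencetop px [606. 437.] 431 z 0.0585 rect mm [ 738.6 -547. ] [185.5  40.7] 17.04
```

```bash
python3 - <<'E'
from h import *
for n in("side","top"):
    d=np.load(f"pics/{n}0d.npy");P=cloud(n,d);X,Y,Z=P[...,0],P[...,1],P[...,2]
    # front edge of rail: per y bin, min x with z>.05 
    res=[]
    for y in np.arange(-.33,.35,.02):
        m=(abs(Y-y)<.01)&(Z>.055)&(Z<.066)&(X>.6)&(X<.72)
        f=(abs(Y-y)<.01)&(Z>.042)&(Z<.053)&(X>.6)&(X<.72)
        if m.sum(): res.append((y,np.percentile(X[m],3),np.median(X[f]) if f.sum()>3 else np.nan,f.sum()))
    res=np.array(res); print(n); print((res*1000).round(1)[:, :3].tolist())
    for c in (1,2):
        s=~np.isnan(res[:,c])
        a=np.c_[res[s,0],np.ones(s.sum())]; w=np.ones(s.sum(),bool)
        for _ in range(6):
            k=np.linalg.lstsq(a[w],res[s,c][w],rcond=None)[0]; r=res[s,c]-a@k; w=abs(r)<max(.0025,1.5*np.median(abs(r)))
        print("x=",k, w.sum(),np.std(r[w]))
    # ends of fence rail & stop
    m=(Z>.055)&(Z<.066)&(X>.655)&(X<.69); print("rail y",np.nanmin(Y[m]),np.nanmax(Y[m]))
    m=(Z>.05)&(Z<.08)&(X>.60)&(X<.648)&(Y>.1)&(Y<.35)
    print("stop y",np.percentile(Y[m],[1,5,50,95,99]),"x",np.percentile(X[m],[1,50,99]),"z",np.median(Z[m]),m.sum())
    m=(Z>.055)&(Z<.07)&(X>.60)&(X<.648)&(Y>-.1)&(Y<.1)
    print("guard y",np.percentile(Y[m],[1,50,99]),"x",np.percentile(X[m],[1]),m.sum())
E
```

```text
side
[[-330.0, 677.9, 679.0], [-310.0, 676.5, 678.1], [-290.0, 677.2, 677.8], [-270.0, 676.2, 677.4], [-250.0, 675.4, 676.2], [-230.0, 675.0, 676.2], [-210.0, 674.4, 675.8], [-190.0, 674.0, 675.1], [-170.0, 673.9, 675.3], [-150.0, 671.9, 674.4], [-130.0, 671.8, 673.4], [-110.0, 671.5, 672.7], [-90.0, 671.1, 672.1], [-70.0, 670.8, 671.6], [-50.0, 669.9, 672.1], [-30.0, 670.3, 670.7], [-10.0, 633.6, 702.9], [10.0, 632.1, 704.8], [30.0, 632.6, 706.6], [50.0, 632.2, 706.6], [70.0, 631.9, 706.1], [90.0, 665.2, 667.9], [110.0, 667.6, 667.9], [130.0, 665.2, 665.7], [150.0, 665.9, 665.7], [170.0, 664.1, 665.2], [190.0, 663.4, 663.3], [210.0, 619.8, 654.1], [230.0, 618.7, 642.0], [250.0, 618.6, 618.4], [270.0, 661.4, 662.0], [290.0, 661.1, 662.2], [310.0, 659.7, 662.3], [330.0, 659.1, 661.6]]
x= [-0.02718135  0.66876029] 26 0.000620180109988055
x= [-0.0271389   0.66996355] 26 0.0005199640202488966
rail y -0.591525064097353 0.37375221072890874
stop y [0.21624256 0.21841116 0.23318767 0.25387596 0.25848298] x [0.61699884 0.63001034 0.64753854] z 0.058941131404347535 150
guard y [-0.00793855  0.
[... 482 characters left out ...]
1, 705.4], [50.0, 634.6, 702.8], [70.0, 634.2, 704.0], [90.0, 667.9, 668.2], [110.0, 667.3, 694.0], [130.0, 667.1, 667.4], [150.0, 665.9, 667.0], [170.0, 665.6, 666.1], [190.0, 665.8, 665.7], [210.0, 664.7, 665.3], [230.0, 620.7, 653.4], [250.0, 619.6, 619.1], [270.0, 663.0, 663.5], [290.0, 662.1, 663.3], [310.0, 662.0, 662.5], [330.0, 661.9, 661.4]]
x= [-0.02785328  0.67057655] 27 0.00036099505072144643
x= [-0.02697638  0.67079709] 24 0.00031843847074776454
rail y -0.6601776248818862 0.3730847702894572
stop y [0.21970522 0.22141197 0.23815931 0.25533646 0.25796581] x [0.61847206 0.63236111 0.64773001] z 0.06026419880951717 211
guard y [-0.00571578  0.03232128  0.06828433] x [0.63109676] 207
```

```bash
cat >> h.py <<'E'
def yaw(s): 
    q=s["tool_rot"]; return 2*np.arctan2(q[1],q[0])
def plan(tgt,yawdeg=None,s=None,cmd=None):
    """tool-frame delta (units of .4 m) and twist (units .5 rad) to target world pos / yaw of tool x"""
    s=s or manip.sense(); a=yaw(s); d=np.asarray(tgt)-(s["tcp_pos"] if cmd is None else cmd)
    ex=np.array([np.cos(a),np.sin(a)]); ey=np.array([np.sin(a),-np.cos(a)])
    o=np.array([d[:2]@ex,d[:2]@ey,-d[2]])/.4
    t=0 if yawdeg is None else -((np.radians(yawdeg)-a+np.pi)%(2*np.pi)-np.pi)/.5
    print("tcp",s["tcp_pos"].round(4),"yaw",np.degrees(a).round(2),"f",s["force"].round(2),"t",round(s["t"],2),"-> delta",o.round(4),"twist",round(t,3)); return o,t
E
python3 - <<'E'
from h import *
plan([.396,.309,.15],9.8)
E
```

```text
tcp [0.1378 0.609  0.2414] yaw 167.24 f [-0.97  0.43 -0.29] t 0.1 -> delta [-0.7952 -0.5888  0.2285] twist 5.496
```

Request:
{"fn": "move_arm", "kwargs": {
  "deltas": [
    [-0.075,-0.055,0,0.125,100],
    [-0.15,-0.11,0,0.25,100],
    [-0.225,-0.165,0,0.375,100],
    [-0.3,-0.22,0,0.5,100],
    [-0.375,-0.275,0,0.625,100],
    [-0.45,-0.33,0,0.75,100],
    [-0.525,-0.385,0,0.875,100],
    [-0.6,-0.44,0,1.0,100]
  ]
}}

```text
t: 0.77
tcp_pos: [0.3338, 0.3832, 0.2421]
tool_rot: [0.355, 0.935, -0.0, -0.0]
force: [-0.2, -0.0, -0.9]
finger_gap: 0.998
```

```bash
python3 - <<'E'
from h import *
plan([.396,.309,.15],9.8); print(manip.sense()["q"])
E
```

```text
tcp [0.3338 0.3832 0.2421] yaw 138.42 f [-0.19 -0.   -0.94] t 0.77 -> delta [-0.2394 -0.0356  0.2302] twist 4.49
[ 6.33979642e-01  3.71731286e-01  1.72129040e+00  5.53940141e-06
  1.04930240e+00 -2.11181485e-01]
```

Request:
{"fn": "move_arm", "kwargs": {
  "deltas": [
    [-0.03,-0.005,0.03,0.125,100],
    [-0.06,-0.01,0.06,0.25,100],
    [-0.09,-0.015,0.09,0.375,100],
    [-0.12,-0.02,0.12,0.5,100],
    [-0.15,-0.025,0.15,0.625,100],
    [-0.18,-0.03,0.18,0.75,100],
    [-0.21,-0.035,0.21,0.875,100],
    [-0.24,-0.035,0.23,1.0,100]
  ]
}}

```text
t: 1.43
tcp_pos: [0.3953, 0.3098, 0.149]
tool_rot: [0.575, 0.818, -0.001, -0.001]
force: [0.0, 0.5, 0.6]
finger_gap: 0.998
```

Request:
{"fn": "move_arm", "kwargs": {
  "deltas": [
    [0,0,0,0.125,100],
    [0,0,0,0.25,100],
    [0,0,0,0.375,100],
    [0,0,0,0.5,100],
    [0,0,0,0.625,100],
    [0,0,0,0.75,100],
    [0,0,0,0.875,100],
    [0,0,0,1.0,100]
  ]
}}

```text
t: 2.1
tcp_pos: [0.3958, 0.3107, 0.15]
tool_rot: [0.76, 0.65, -0.0, -0.0]
force: [-0.4, -0.5, 0.7]
finger_gap: 0.997
```

Request:
{"fn": "move_arm", "kwargs": {
  "deltas": [
    [0,0,0,0.125,100],
    [0,0,0,0.25,100],
    [0,0,0,0.375,100],
    [0,0,0,0.5,100],
    [0,0,0,0.625,100],
    [0,0,0,0.75,100],
    [0,0,0,0.875,100],
    [0,0,0,1.0,100]
  ]
}}

```text
t: 2.77
tcp_pos: [0.3957, 0.3107, 0.15]
tool_rot: [0.897, 0.442, -0.0, 0.0]
force: [0.0, 0.4, 0.0]
finger_gap: 0.997
```

Request:
{"fn": "move_arm", "kwargs": {
  "deltas": [
    [0,0,0,0.125,100],
    [0,0,0,0.25,100],
    [0,0,0,0.375,100],
    [0,0,0,0.5,100],
    [0,0,0,0.625,100],
    [0,0,0,0.75,100],
    [0,0,0,0.875,100],
    [0,0,0,1.0,100]
  ]
}}

```text
t: 3.43
tcp_pos: [0.3958, 0.3108, 0.15]
tool_rot: [0.978, 0.206, -0.0, 0.0]
force: [-0.2, -0.0, 0.6]
finger_gap: 0.997
```

```bash
python3 - <<'E'
from h import *
plan([.396,.309,.05],9.8); print(manip.sense()["q"])
for n in("side","top"):
    p,d=manip.snapshot(n); cv2.imwrite(f"pics/{n}1.png",p[:,:,::-1])
E
```

```text
tcp [0.3958 0.3108 0.15  ] yaw 23.82 f [-0.22 -0.02  0.64] t 3.43 -> delta [-0.0012  0.0043  0.2501] twist 0.489
[ 4.43255616e-01  5.07093631e-01  1.82333396e+00 -4.94355249e-06
  8.11883248e-01  1.59833044e+00]
```

View pics/side1.png

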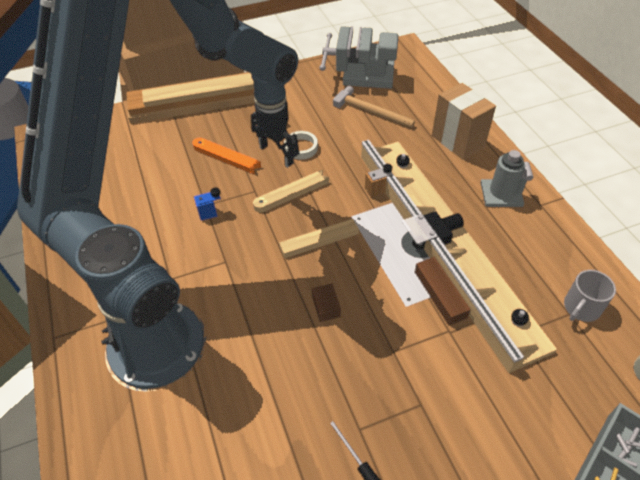

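The gripper hangs above the stick at (290,150), with the stick at (290,192). I'm going down.

Request:
{"fn": "move_arm", "kwargs": {
  "deltas": [
    [0,0,0.03,0.12,100],
    [0,0.004,0.07,0.24,100],
    [0,0.004,0.11,0.36,100],
    [0,0.004,0.15,0.49,100],
    [0,0.004,0.19,0.49,100],
    [0,0.004,0.23,0.49,100],
    [0,0.004,0.26,0.49,100],
    [0,0.004,0.28,0.49,100]
  ]
}}

```text
t: 4.2
tcp_pos: [0.3961, 0.3091, 0.0369]
tool_rot: [0.996, 0.088, -0.001, 0.0]
force: [-0.2, 0.2, 0.1]
finger_gap: 0.999
```

Request:
{"fn": "move_arm", "kwargs": {
  "deltas": [
    [0,0,0.015,0,100],
    [0,0,0.03,0,100],
    [0,0,0.045,0,100],
    [0,0,0.055,0,100],
    [0,0,0.06,0,100],
    [0,0,0.063,0,100],
    [0,0,0.063,0,100],
    [0,0,0.063,0,100]
  ]
}}

```text
t: 4.87
tcp_pos: [0.3968, 0.3095, 0.0133]
tool_rot: [0.996, 0.087, 0.0, -0.0]
force: [-0.2, 0.7, -0.6]
finger_gap: 0.999
```

```bash
python3 - <<'E'
from h import *
plan([.396,.309,.012],9.8)
p,d=manip.snapshot("side"); cv2.imwrite("pics/side2.png",cv2.resize(p[100:240,200:380,::-1],None,fx=4,fy=4))
E
```

```text
tcp [0.3968 0.3095 0.0133] yaw 9.97 f [-0.2   0.67 -0.6 ] t 4.87 -> delta [-0.0021  0.0009  0.0034] twist 0.006
```

View pics/side2.png

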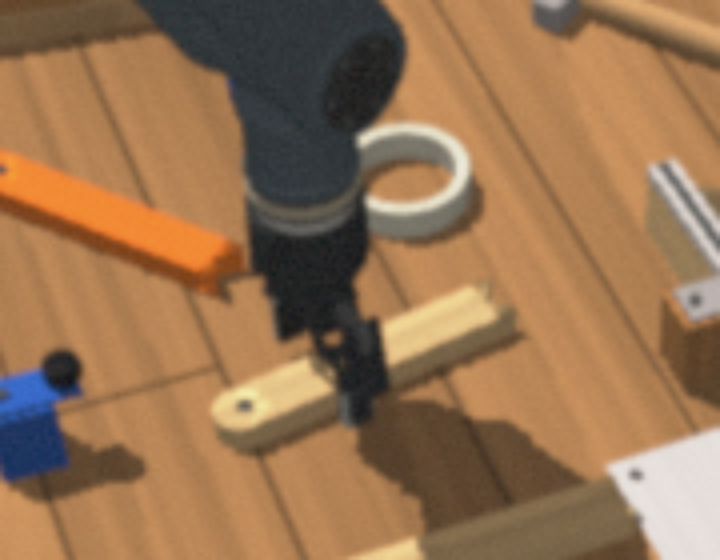

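The fingers straddle the stick. Closing.

Request:
{"fn": "move_arm", "kwargs": {
  "deltas": [
    [0,0,0.005,0,90],
    [0,0,0.005,0,75],
    [0,0,0.005,0,60],
    [0,0,0.005,0,45],
    [0,0,0.005,0,20],
    [0,0,0.005,0,0],
    [0,0,0.005,0,0],
    [0,0,0.005,0,0]
  ],
  "force": 80
}}

```text
t: 5.58
tcp_pos: [0.3967, 0.3095, 0.0115]
tool_rot: [0.996, 0.087, 0.0, -0.0]
force: [-0.1, 0.3, 5.7]
finger_gap: 0.403
```

Request:
{"fn": "move_arm", "kwargs": {
  "deltas": [
    [0,0,0,0,0],
    [0,0,0,0,0],
    [0,0,0,0,0],
    [0,0,0,0,0],
    [0,0,0,0,0],
    [0,0,0,0,0],
    [0,0,0,0,0],
    [0,0,0,0,0]
  ]
}}

```text
t: 6.25
tcp_pos: [0.3967, 0.3095, 0.0115]
tool_rot: [0.996, 0.087, 0.0, -0.0]
force: [-1.4, 0.3, 6.2]
finger_gap: 0.401
```

Request:
{"fn": "move_arm", "kwargs": {
  "deltas": [
    [0,0,-0.02,0,0],
    [0,0,-0.05,0,0],
    [0,0,-0.09,0,0],
    [0,0,-0.13,0,0],
    [0,0,-0.17,0,0],
    [0,0,-0.21,0,0],
    [0,0,-0.24,0,0],
    [0,0,-0.25,0,0]
  ]
}}

```text
t: 6.92
tcp_pos: [0.3973, 0.3097, 0.1129]
tool_rot: [0.996, 0.087, 0.001, -0.0]
force: [0.3, -0.3, -1.0]
finger_gap: 0.403
```

```bash
python3 - <<'E'
from h import *
plan([.512,-.315,.112],46.55)
E
```

```text
tcp [0.3973 0.3097 0.1129] yaw 9.96 f [ 0.25 -0.34 -1.01] t 6.92 -> delta [0.0124 1.5879 0.0022] twist -1.277
```

Request:
{"fn": "move_arm", "kwargs": {
  "deltas": [
    [0,0.04,0,0,0],
    [0,0.11,0,0,0],
    [0,0.18,0,0,0],
    [0,0.25,0,0,0],
    [0,0.32,0,0,0],
    [0,0.39,0,0,0],
    [0,0.46,0,0,0],
    [0,0.53,0,0,0]
  ]
}}

```text
t: 7.58
tcp_pos: [0.4329, 0.0993, 0.1107]
tool_rot: [0.996, 0.087, -0.001, -0.0]
force: [0.5, 0.5, -1.2]
finger_gap: 0.4
```

Request:
{"fn": "move_arm", "kwargs": {
  "deltas": [
    [0,0.07,0,0,0],
    [0,0.14,0,0,0],
    [0,0.21,0,0,0],
    [0,0.28,0,0,0],
    [0,0.35,0,0,0],
    [0,0.42,0,0,0],
    [0,0.48,0,0,0],
    [0,0.53,0,0,0]
  ]
}}

```text
t: 8.25
tcp_pos: [0.47, -0.1102, 0.1107]
tool_rot: [0.996, 0.086, -0.0, 0.0]
force: [0.4, -0.3, -0.2]
finger_gap: 0.403
```

```bash
python3 - <<'E'
from h import *
plan([.512,-.315,.112],46.55)
E
```

```text
tcp [ 0.47   -0.1102  0.1107] yaw 9.88 f [ 0.41 -0.29 -0.22] t 8.25 -> delta [ 0.0155  0.5225 -0.0032] twist -1.28
```

Request:
{"fn": "move_arm", "kwargs": {
  "deltas": [
    [0,0.07,0,-0.1,0],
    [0,0.14,0,-0.22,0],
    [0,0.21,0,-0.34,0],
    [0,0.28,0,-0.46,0],
    [0.005,0.35,0,-0.58,0],
    [0.01,0.42,0,-0.7,0],
    [0.015,0.48,0,-0.82,0],
    [0.015,0.52,0,-0.94,0]
  ]
}}

```text
t: 8.92
tcp_pos: [0.5124, -0.3148, 0.1106]
tool_rot: [0.948, 0.317, 0.0, 0.001]
force: [0.2, -0.2, -0.9]
finger_gap: 0.399
```

Request:
{"fn": "move_arm", "kwargs": {
  "deltas": [
    [0,0,0,-0.1,0],
    [0,0,0,-0.2,0],
    [0,0,0,-0.3,0],
    [0,0,0,-0.34,0],
    [0,0,0,-0.34,0],
    [0,0,0,-0.34,0],
    [0,0,0,-0.34,0],
    [0,0,0,-0.34,0]
  ]
}}

```text
t: 9.58
tcp_pos: [0.5118, -0.3119, 0.111]
tool_rot: [0.918, 0.396, -0.0, -0.0]
force: [-0.3, 0.7, -1.1]
finger_gap: 0.401
```

```bash
python3 - <<'E'
from h import *
plan([.512,-.315,.112],46.55)
for n in("side","top"):
    p,d=manip.snapshot(n); cv2.imwrite(f"pics/{n}3.png",p[:,:,::-1]); np.save(f"pics/{n}3d.npy",d)
E
```

```text
tcp [ 0.5118 -0.3119  0.111 ] yaw 46.61 f [-0.3   0.67 -1.08] t 9.58 -> delta [-0.0053  0.0057 -0.0024] twist 0.002
```

View pics/side3.png

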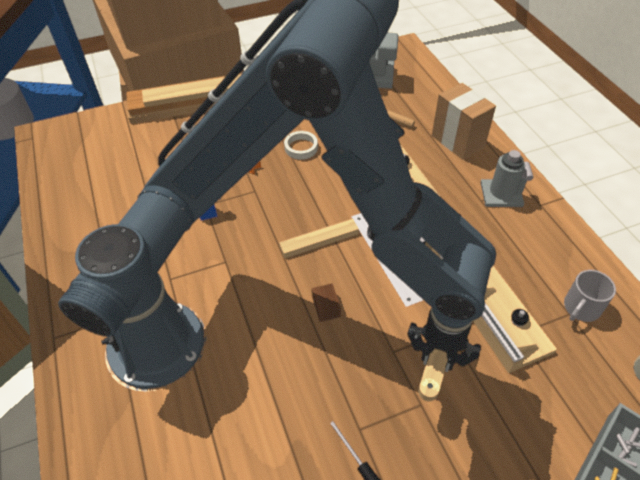

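View pics/top3.png

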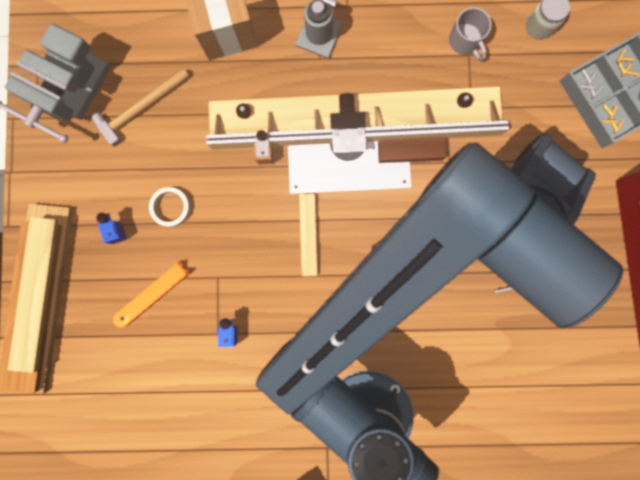

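The top view shows the arm covering the stick and notch. The side view shows the tail, with the hole at (431,386). I'll check the held stick's yaw from that hole.

```bash
python3 - <<'E'
from h import *
p=cv2.imread("pics/side3.png"); cv2.imwrite("pics/side3c.png",cv2.resize(p[300:420,380:520],None,fx=5,fy=5,interpolation=cv2.INTER_CUBIC))
P=cloud("side",np.load("pics/side3d.npy"))
hsv=cv2.cvtColor(p,cv2.COLOR_BGR2HSV)
m=(P[...,2]>.10)&(P[...,2]<.13)&(P[...,0]<.5)&(P[...,1]<-.3)&(hsv[...,2]>130)&(hsv[...,1]>60)
Q=P[m];print(m.sum(),np.median(Q[:,2]),Q.min(0),Q.max(0))
r=cv2.minAreaRect((Q[:,:2]*1000).astype('float32'));print(r)
w=ray("side",[431,386],.1205);print(w)
t=manip.sense()["tcp_pos"]; e=t[:2]-w[0,:2]; print(np.hypot(*e),np.degrees(np.arctan2(e[1],e[0])))
E
```

```text
567 0.1189336237466978 [ 0.45043783 -0.37629982  0.10007212] [ 0.49993858 -0.3049716   0.12320248]
((483.16204833984375, -342.6520690917969), (77.95394897460938, 35.77912139892578), 47.1623420715332)
[[ 0.47352477 -0.3571259   0.1205    ]]
0.05921229248497875 49.70336138754411
```

View pics/side3c.png

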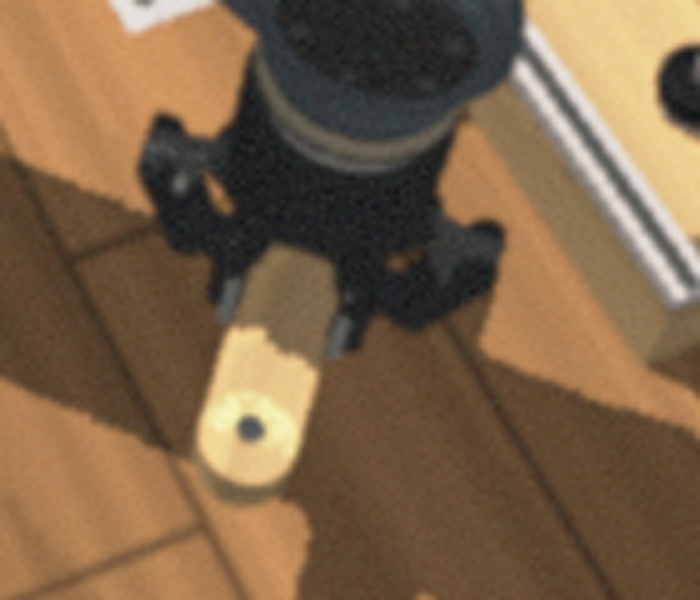

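The crop shows the tail with its hole at about (430,386). The axis measures about 47° and the tail end is 81 mm behind the TCP, so the notch lies about 125 mm ahead of it, as planned. I'm lowering behind the blank's corner.

Request:
{"fn": "move_arm", "kwargs": {
  "deltas": [
    [0,0.002,-0.0,0,0],
    [0,0.007,0.04,0,0],
    [0,0.007,0.08,0,0],
    [0,0.007,0.12,0,0],
    [0,0.007,0.16,0,0],
    [0,0.007,0.19,0,0],
    [0,0.007,0.21,0,0],
    [0,0.007,0.22,0,0]
  ]
}}

```text
t: 10.35
tcp_pos: [0.5135, -0.3136, 0.0219]
tool_rot: [0.918, 0.396, -0.0, -0.001]
force: [-0.3, 0.2, -2.2]
finger_gap: 0.404
```

Request:
{"fn": "move_arm", "kwargs": {
  "deltas": [
    [0,0,0.005,0,0],
    [0,0,0.01,0,0],
    [0,0,0.015,0,0],
    [0,0,0.018,0,0],
    [0,0,0.018,0,0],
    [0,0,0.018,0,0],
    [0,0,0.018,0,0],
    [0,0,0.018,0,0]
  ]
}}

```text
t: 11.02
tcp_pos: [0.514, -0.3141, 0.0162]
tool_rot: [0.918, 0.396, 0.0, 0.0]
force: [-0.9, -0.0, -0.9]
finger_gap: 0.403
```

```bash
python3 - <<'E'
from h import *
plan([.5338,-.2935,.0155],46.55)
for n in("side","top"):
    p,d=manip.snapshot(n); cv2.imwrite(f"pics/{n}4.png",p[:,:,::-1]); np.save(f"pics/{n}4d.npy",d)
p=cv2.imread("pics/side4.png"); cv2.imwrite("pics/side4c.png",cv2.resize(p[220:420,360:560],None,fx=3,fy=3,interpolation=cv2.INTER_CUBIC))
E
```

```text
tcp [ 0.514  -0.3141  0.0162] yaw 46.63 f [-0.93 -0.04 -0.87] t 11.02 -> delta [0.0714 0.0007 0.0017] twist 0.003
```

View pics/side4c.png

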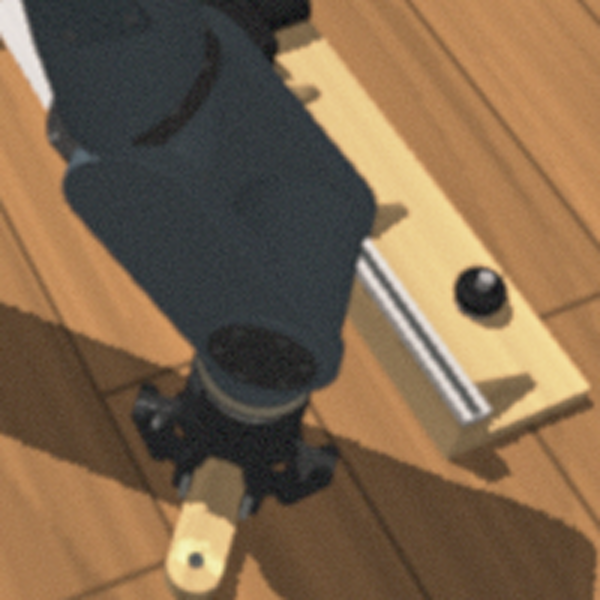

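Request:
{"fn": "move_arm", "kwargs": {
  "deltas": [
    [0.007,0,0,0,0],
    [0.017,0,0,0,0],
    [0.027,0,0,0,0],
    [0.037,0,0,0,0],
    [0.047,0,0,0,0],
    [0.055,0,0,0,0],
    [0.06,0,0,0,0],
    [0.062,0,0,0,0]
  ]
}}

```text
t: 11.78
tcp_pos: [0.5312, -0.2955, 0.0159]
tool_rot: [0.918, 0.396, 0.0, 0.0]
force: [0.3, 0.1, -1.8]
finger_gap: 0.407
```

Request:
{"fn": "move_arm", "kwargs": {
  "deltas": [
    [0.003,0,0,0,0],
    [0.006,0,0,0,0],
    [0.009,0,0,0,0],
    [0.012,0,0,0,0],
    [0.015,0,0,0,0],
    [0.018,0,0,0,0],
    [0.021,0,0,0,0],
    [0.024,0,0,0,0]
  ]
}}

```text
t: 12.45
tcp_pos: [0.5376, -0.2891, 0.0159]
tool_rot: [0.918, 0.396, 0.0, 0.0]
force: [-0.3, -1.5, -0.2]
finger_gap: 0.411
```

```bash
cat >> h.py <<'E'
def blank(tag):
    s=manip.sense(); print("tcp",s["tcp_pos"].round(4),"yaw",np.degrees(yaw(s)).round(2),"f",s["force"].round(2),"tq",s["ft_torque"].round(3),"t",round(s["t"],2))
    p,d=manip.snapshot("top"); cv2.imwrite(f"pics/top_{tag}.png",p[:,:,::-1])
    cv2.imwrite(f"pics/topc_{tag}.png",cv2.resize(p[90:210,230:460,::-1],None,fx=3.4,fy=3.4,interpolation=cv2.INTER_CUBIC))
    P=cloud("top",d); hsv=cv2.cvtColor(p,cv2.COLOR_RGB2HSV)
    m=(hsv[...,0]<14)&(hsv[...,1]>110)&(hsv[...,2]<150)&(P[...,2]>.030)&(P[...,2]<.045)&(P[...,0]>.59)&(P[...,0]<.68)&(P[...,1]<.23)&(P[...,1]>-.25)
    Q=P[m]
    if len(Q)<30: print("few",len(Q)); return
    print(len(Q),"y %.4f..%.4f"%(np.percentile(Q[:,1],.5),np.percentile(Q[:,1],99.5)),"fence-y lead %.1f mm"%(1000*(np.percentile(Q[:,1],99.5)-.0315)))
    # per-y near edge (robot side) and far edge, relative to fence line
    out=[]
    for y in np.arange(-.24,.23,.02):
        q=Q[abs(Q[:,1]-y)<.01]
        if len(q)>15: out.append([round(1000*y),round(1000*(np.percentile(q[:,0],2)-(.6703-.0271*y)),1),round(1000*(np.percentile(q[:,0],98)-(.6703-.0271*y)),1)])
    print("y, near, far edge rel. face [mm]:",out)
E
python3 -c "
from h import *
blank('a')"
```

```text
tcp [ 0.5376 -0.2891  0.0159] yaw 46.61 f [-0.26 -1.51 -0.15] tq [-0.275  0.087 -0.03 ] t 12.45
1047 y -0.1910..0.2217 fence-y lead 190.2 mm
y, near, far edge rel. face [mm]: [[-180, np.float64(-30.4), np.float64(-2.2)], [-160, np.float64(-51.2), np.float64(-3.2)], [-140, np.float64(-52.4), np.float64(-4.9)], [-120, np.float64(-52.8), np.float64(-5.5)], [-100, np.float64(-54.3), np.float64(-4.9)], [-80, np.float64(-53.7), np.float64(-5.7)], [-60, np.float64(-54.2), np.float64(-5.6)], [-40, np.float64(-54.8), np.float64(-8.8)]]
```

View pics/topc_a.png

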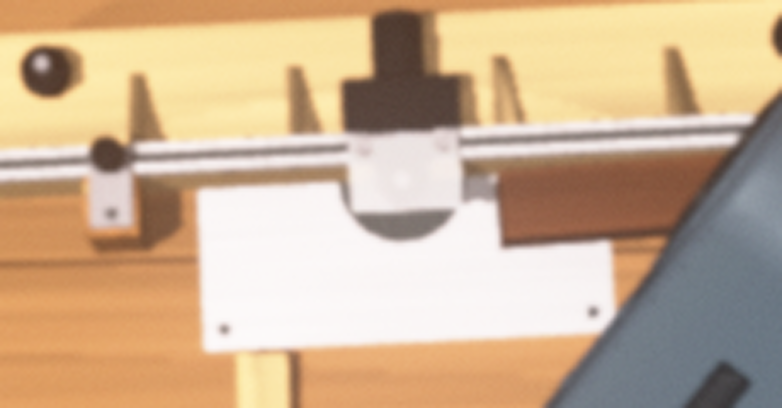

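Request:
{"fn": "move_arm", "kwargs": {
  "deltas": [
    [0.004,-0.003,0,0,0],
    [0.009,-0.007,0,0,0],
    [0.014,-0.011,0,0,0],
    [0.019,-0.015,0,0,0],
    [0.024,-0.019,0,0,0],
    [0.029,-0.023,0,0,0],
    [0.034,-0.028,0,0,0],
    [0.038,-0.032,0,0,0]
  ]
}}

```text
t: 13.17
tcp_pos: [0.5385, -0.2688, 0.0159]
tool_rot: [0.918, 0.396, -0.0, -0.0]
force: [-0.5, -2.4, -1.1]
finger_gap: 0.399
```

```bash
python3 -c "
from h import *
blank('b')"
```

```text
tcp [ 0.5385 -0.2688  0.0159] yaw 46.63 f [-0.51 -2.38 -1.1 ] tq [-0.285  0.188 -0.093] t 13.17
899 y -0.1627..0.2238 fence-y lead 192.3 mm
y, near, far edge rel. face [mm]: [[-160, np.float64(-20.7), np.float64(-0.3)], [-140, np.float64(-44.3), np.float64(-1.4)], [-120, np.float64(-49.5), np.float64(-3.5)], [-100, np.float64(-49.9), np.float64(-3.1)], [-80, np.float64(-49.8), np.float64(-3.3)], [-60, np.float64(-49.6), np.float64(-2.0)], [-40, np.float64(-50.1), np.float64(-3.6)], [-20, np.float64(-50.0), np.float64(-2.6)], [220, np.float64(-45.3), np.float64(-3.8)]]
```

Request:
{"fn": "move_arm", "kwargs": {
  "deltas": [
    [0.005,-0.004,0,0,0],
    [0.01,-0.008,0,0,0],
    [0.015,-0.012,0,0,0],
    [0.02,-0.017,0,0,0],
    [0.024,-0.021,0,0,0],
    [0.028,-0.025,0,0,0],
    [0.033,-0.03,0,0,0],
    [0.037,-0.034,0,0,0]
  ]
}}

```text
t: 13.88
tcp_pos: [0.5381, -0.2488, 0.0158]
tool_rot: [0.918, 0.396, -0.001, -0.0]
force: [-3.1, -4.0, 0.1]
finger_gap: 0.404
```

```bash
python3 -c "
from h import *
blank('c')"
```

```text
tcp [ 0.5381 -0.2488  0.0158] yaw 46.65 f [-3.09 -3.96  0.13] tq [-0.581  0.575  0.019] t 13.88
701 y -0.1349..0.2227 fence-y lead 191.2 mm
y, near, far edge rel. face [mm]: [[-120, np.float64(-34.8), np.float64(-3.4)], [-100, np.float64(-49.0), np.float64(-4.7)], [-80, np.float64(-49.3), np.float64(-3.9)], [-60, np.float64(-49.9), np.float64(-3.4)], [-40, np.float64(-49.3), np.float64(-3.4)], [-20, np.float64(-49.6), np.float64(-3.8)], [220, np.float64(-45.6), np.float64(-1.2)]]
```

Request:
{"fn": "move_arm", "kwargs": {
  "deltas": [
    [0.005,-0.005,0,0,0],
    [0.01,-0.01,0,0,0],
    [0.016,-0.016,0,0,0],
    [0.022,-0.022,0,0,0],
    [0.027,-0.027,0,0,0],
    [0.033,-0.033,0,0,0],
    [0.038,-0.038,0,0,0],
    [0.044,-0.044,0,0,0]
  ]
}}

```text
t: 14.6
tcp_pos: [0.5375, -0.2241, 0.0158]
tool_rot: [0.918, 0.396, -0.001, -0.0]
force: [-4.5, -4.0, -1.4]
finger_gap: 0.401
```

```bash
python3 -c "
from h import *
blank('d')"
```

```text
tcp [ 0.5375 -0.2241  0.0158] yaw 46.66 f [-4.5  -4.02 -1.43] tq [-0.621  0.591 -0.002] t 14.6
472 y -0.0982..0.2254 fence-y lead 193.9 mm
y, near, far edge rel. face [mm]: [[-100, np.float64(-16.3), np.float64(-2.8)], [-80, np.float64(-44.4), np.float64(-5.5)], [-60, np.float64(-50.0), np.float64(-3.9)], [-40, np.float64(-49.5), np.float64(-3.2)], [-20, np.float64(-49.7), np.float64(-3.5)], [220, np.float64(-45.2), np.float64(-3.3)]]
```

View pics/topc_d.png

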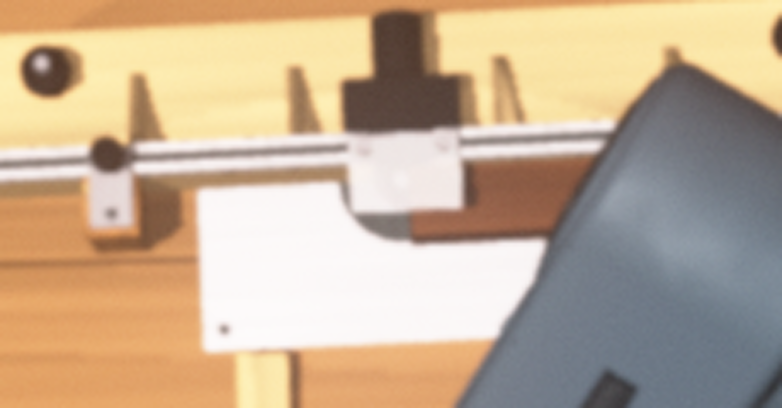

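Request:
{"fn": "move_arm", "kwargs": {
  "deltas": [
    [0.005,-0.005,0,0,0],
    [0.01,-0.01,0,0,0],
    [0.016,-0.016,0,0,0],
    [0.022,-0.022,0,0,0],
    [0.027,-0.027,0,0,0],
    [0.033,-0.033,0,0,0],
    [0.038,-0.038,0,0,0],
    [0.0435,-0.044,0,0,0]
  ]
}}

```text
t: 15.32
tcp_pos: [0.5368, -0.1994, 0.0158]
tool_rot: [0.918, 0.396, -0.0, -0.0]
force: [-3.8, -2.9, -0.4]
finger_gap: 0.404
```

```bash
python3 -c "
from h import *
blank('e')"
```

```text
tcp [ 0.5368 -0.1994  0.0158] yaw 46.65 f [-3.85 -2.93 -0.45] tq [-0.575  0.542 -0.001] t 15.32
249 y -0.0613..0.2277 fence-y lead 196.2 mm
y, near, far edge rel. face [mm]: [[-60, np.float64(-21.6), np.float64(-3.1)], [-40, np.float64(-48.4), np.float64(-4.4)], [-20, np.float64(-50.0), np.float64(-5.2)]]
```

Request:
{"fn": "move_arm", "kwargs": {
  "deltas": [
    [0.005,-0.005,0,0,0],
    [0.01,-0.01,0,0,0],
    [0.016,-0.016,0,0,0],
    [0.022,-0.022,0,0,0],
    [0.027,-0.027,0,0,0],
    [0.033,-0.033,0,0,0],
    [0.038,-0.038,0,0,0],
    [0.0435,-0.044,0,0,0]
  ]
}}

```text
t: 16.03
tcp_pos: [0.5361, -0.1747, 0.0159]
tool_rot: [0.918, 0.396, -0.0, -0.0]
force: [-2.0, -4.0, -0.7]
finger_gap: 0.399
```

```bash
python3 -c "
from h import *
blank('f')"
```

```text
tcp [ 0.5361 -0.1747  0.0159] yaw 46.63 f [-2.   -4.   -0.73] tq [-0.611  0.551  0.015] t 16.03
55 y -0.0244..0.2283 fence-y lead 196.8 mm
y, near, far edge rel. face [mm]: []
```

View pics/topc_f.png

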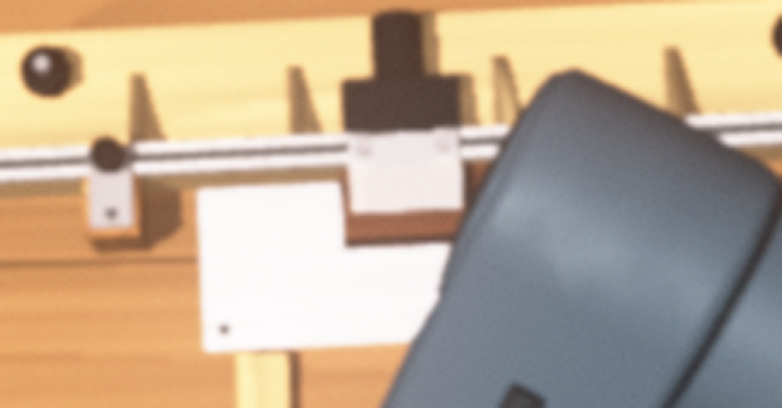

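The top view shows the lead end emerging past the guard at crop x=345, fence y≈43 mm, with the edge parallel to the fence. Feed goes on.

Request:
{"fn": "move_arm", "kwargs": {
  "deltas": [
    [0.005,-0.005,0,0,0],
    [0.01,-0.01,0,0,0],
    [0.016,-0.016,0,0,0],
    [0.022,-0.022,0,0,0],
    [0.027,-0.027,0,0,0],
    [0.033,-0.033,0,0,0],
    [0.038,-0.038,0,0,0],
    [0.0435,-0.044,0,0,0]
  ]
}}

```text
t: 16.75
tcp_pos: [0.5355, -0.1499, 0.0159]
tool_rot: [0.918, 0.396, -0.0, -0.0]
force: [-2.7, -3.4, -1.5]
finger_gap: 0.405
```

```bash
python3 -c "
from h import *
blank('g')"
```

```text
tcp [ 0.5355 -0.1499  0.0159] yaw 46.63 f [-2.73 -3.4  -1.55] tq [-0.599  0.548  0.065] t 16.75
68 y 0.0317..0.2290 fence-y lead 197.5 mm
y, near, far edge rel. face [mm]: [[80, np.float64(-50.4), np.float64(-7.7)]]
```

Request:
{"fn": "move_arm", "kwargs": {
  "deltas": [
    [0.005,-0.005,0,0,0],
    [0.01,-0.01,0,0,0],
    [0.016,-0.016,0,0,0],
    [0.022,-0.022,0,0,0],
    [0.027,-0.0275,0,0,0],
    [0.033,-0.034,0,0,0],
    [0.038,-0.039,0,0,0],
    [0.0435,-0.0445,0,0,0]
  ]
}}

```text
t: 17.47
tcp_pos: [0.5347, -0.1248, 0.0159]
tool_rot: [0.918, 0.396, 0.0, 0.0]
force: [-2.8, -3.0, -1.3]
finger_gap: 0.403
```

```bash
python3 -c "
from h import *
blank('h')"
```

```text
tcp [ 0.5347 -0.1248  0.0159] yaw 46.63 f [-2.76 -2.96 -1.29] tq [-0.56   0.486  0.006] t 17.47
118 y -0.0631..0.2279 fence-y lead 196.4 mm
y, near, far edge rel. face [mm]: [[80, np.float64(-49.9), np.float64(-8.1)], [100, np.float64(-50.4), np.float64(-7.5)], [120, np.float64(-50.2), np.float64(-8.0)]]
```

View pics/topc_h.png

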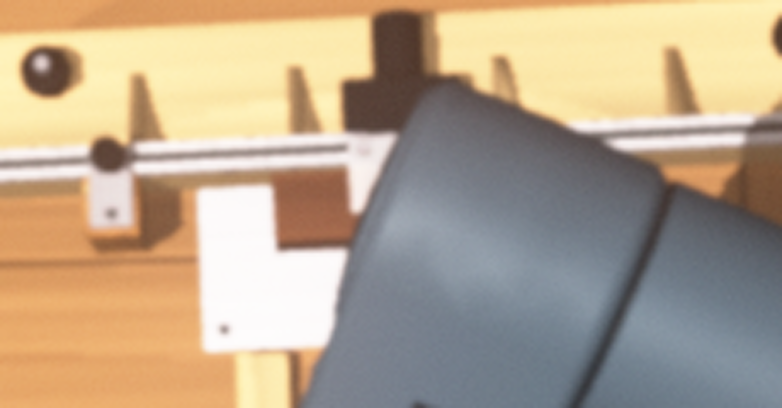

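Request:
{"fn": "move_arm", "kwargs": {
  "deltas": [
    [0.005,-0.005,0,0,0],
    [0.01,-0.01,0,0,0],
    [0.016,-0.0165,0,0,0],
    [0.0215,-0.022,0,0,0],
    [0.027,-0.0275,0,0,0],
    [0.0325,-0.034,0,0,0],
    [0.038,-0.0395,0,0,0],
    [0.043,-0.045,0,0,0]
  ]
}}

```text
t: 18.18
tcp_pos: [0.5339, -0.0998, 0.016]
tool_rot: [0.918, 0.396, 0.001, 0.0]
force: [-0.5, -2.2, -1.5]
finger_gap: 0.399
```

```bash
python3 -c "
from h import *
blank('i')"
```

```text
tcp [ 0.5339 -0.0998  0.016 ] yaw 46.61 f [-0.51 -2.21 -1.45] tq [-0.286  0.097 -0.044] t 18.18
139 y 0.0935..0.2279 fence-y lead 196.4 mm
y, near, far edge rel. face [mm]: [[100, np.float64(-42.4), np.float64(-4.5)], [120, np.float64(-50.0), np.float64(-8.2)], [140, np.float64(-50.3), np.float64(-7.2)]]
```

Request:
{"fn": "move_arm", "kwargs": {
  "deltas": [
    [0.0045,-0.0035,0,0,0],
    [0.009,-0.008,0,0,0],
    [0.014,-0.013,0,0,0],
    [0.018,-0.017,0,0,0],
    [0.0225,-0.0215,0,0,0],
    [0.027,-0.026,0,0,0],
    [0.0315,-0.0305,0,0,0],
    [0.036,-0.035,0,0,0]
  ]
}}

```text
t: 18.9
tcp_pos: [0.5333, -0.0799, 0.016]
tool_rot: [0.918, 0.396, 0.0, 0.0]
force: [-0.8, -1.1, -0.6]
finger_gap: 0.4
```

```bash
python3 -c "
from h import *
blank('j')"
```

```text
tcp [ 0.5333 -0.0799  0.016 ] yaw 46.62 f [-0.78 -1.12 -0.59] tq [-0.286  0.005 -0.135] t 18.9
130 y -0.2051..0.2279 fence-y lead 196.4 mm
y, near, far edge rel. face [mm]: [[140, np.float64(-48.9), np.float64(-7.6)], [160, np.float64(-49.9), np.float64(-6.8)], [220, np.float64(-45.2), np.float64(-2.5)]]
```

Request:
{"fn": "move_arm", "kwargs": {
  "deltas": [
    [0.004,-0.0025,0,0,0],
    [0.0075,-0.0055,0,0,0],
    [0.0105,-0.0085,0,0,0],
    [0.0135,-0.0115,0,0,0],
    [0.0165,-0.0145,0,0,0],
    [0.0195,-0.0175,0,0,0],
    [0.0225,-0.0205,0,0,0],
    [0.0255,-0.0235,0,0,0]
  ]
}}

```text
t: 19.62
tcp_pos: [0.5331, -0.0661, 0.0159]
tool_rot: [0.918, 0.396, -0.0, -0.0]
force: [-1.1, -3.5, -0.2]
finger_gap: 0.402
```

```bash
python3 -c "
from h import *
blank('k')"
```

```text
tcp [ 0.5331 -0.0661  0.0159] yaw 46.63 f [-1.13 -3.54 -0.17] tq [-0.41   0.221 -0.085] t 19.62
100 y -0.0214..0.2275 fence-y lead 196.0 mm
y, near, far edge rel. face [mm]: [[160, np.float64(-48.6), np.float64(-6.5)], [180, np.float64(-49.8), np.float64(-8.3)]]
```

View pics/topc_k.png

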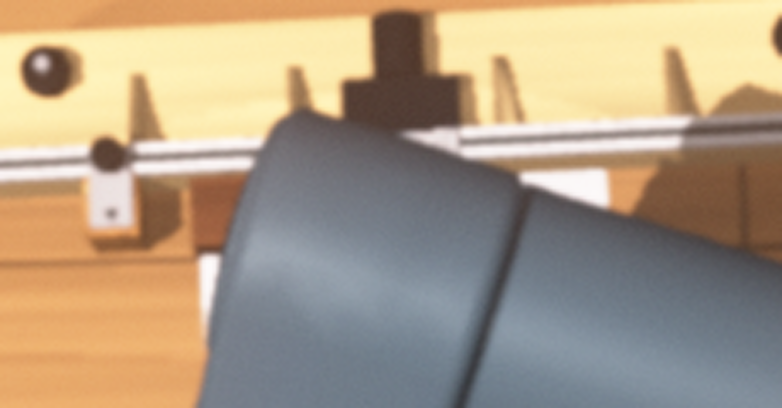

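Request:
{"fn": "move_arm", "kwargs": {
  "deltas": [
    [0.0035,-0.003,0,0,0],
    [0.007,-0.0065,0,0,0],
    [0.01,-0.0095,0,0,0],
    [0.0135,-0.013,0,0,0],
    [0.017,-0.0165,0,0,0],
    [0.02,-0.0195,0,0,0],
    [0.0235,-0.023,0,0,0],
    [0.0265,-0.026,0,0,0]
  ]
}}

```text
t: 20.33
tcp_pos: [0.5327, -0.0511, 0.0159]
tool_rot: [0.918, 0.396, -0.0, -0.0]
force: [-3.1, -3.0, -0.3]
finger_gap: 0.403
```

```bash
python3 -c "
from h import *
blank('l')"
```

```text
tcp [ 0.5327 -0.0511  0.0159] yaw 46.63 f [-3.12 -2.98 -0.33] tq [-0.509  0.394 -0.047] t 20.33
99 y -0.2358..0.2289 fence-y lead 197.4 mm
y, near, far edge rel. face [mm]: [[180, np.float64(-46.2), np.float64(-6.2)], [200, np.float64(-49.4), np.float64(-8.4)]]
```

View pics/topc_l.png

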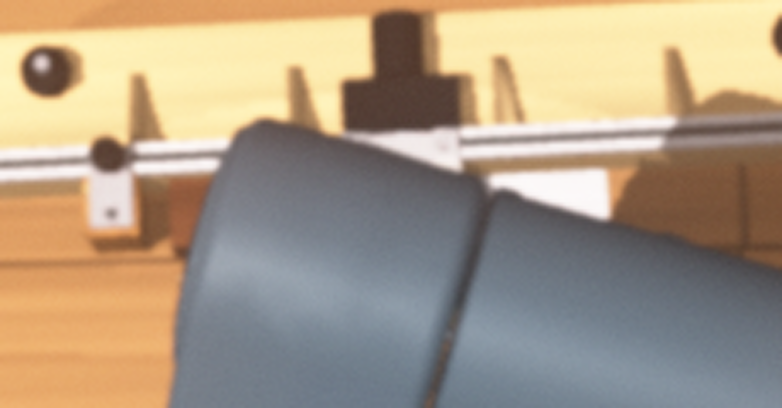

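Request:
{"fn": "move_arm", "kwargs": {
  "deltas": [
    [0.002,-0.0025,0,0,0],
    [0.004,-0.0047,0,0,0],
    [0.0063,-0.007,0,0,0],
    [0.0085,-0.0092,0,0,0],
    [0.0105,-0.0112,0,0,0],
    [0.0127,-0.0134,0,0,0],
    [0.015,-0.0157,0,0,0],
    [0.0173,-0.018,0,0,0]
  ]
}}

```text
t: 21.05
tcp_pos: [0.5325, -0.0413, 0.0159]
tool_rot: [0.918, 0.396, -0.0, -0.0]
force: [-2.3, -3.9, -0.4]
finger_gap: 0.402
```

```bash
python3 -c "
from h import *
blank('m')"
```

```text
tcp [ 0.5325 -0.0413  0.0159] yaw 46.63 f [-2.32 -3.89 -0.36] tq [-0.568  0.388 -0.049] t 21.05
80 y -0.2222..0.2270 fence-y lead 195.5 mm
y, near, far edge rel. face [mm]: [[200, np.float64(-46.2), np.float64(-6.7)]]
```

View pics/topc_m.png

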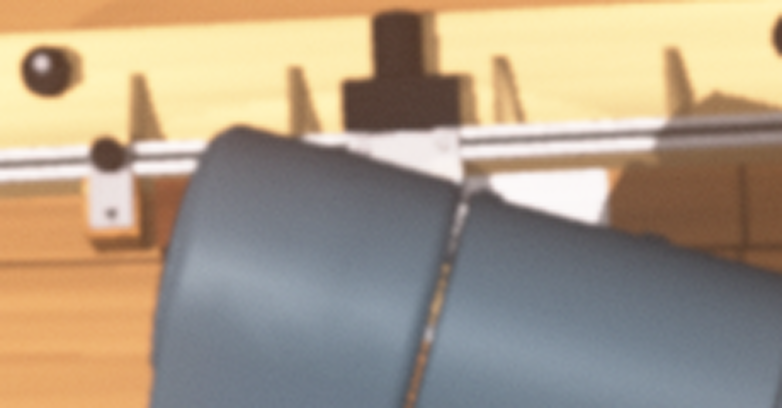

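Request:
{"fn": "move_arm", "kwargs": {
  "deltas": [
    [0.0013,-0.002,0,0,0],
    [0.0027,-0.0035,0,0,0],
    [0.0042,-0.005,0,0,0],
    [0.0057,-0.0067,0,0,0],
    [0.0073,-0.0083,0,0,0],
    [0.009,-0.01,0,0,0],
    [0.0105,-0.0115,0,0,0],
    [0.012,-0.013,0,0,0]
  ]
}}

```text
t: 21.77
tcp_pos: [0.5322, -0.0343, 0.016]
tool_rot: [0.918, 0.396, 0.0, 0.0]
force: [-1.2, -3.2, -0.9]
finger_gap: 0.4
```

```bash
python3 -c "
from h import *
blank('n')"
```

```text
tcp [ 0.5322 -0.0343  0.016 ] yaw 46.62 f [-1.25 -3.17 -0.86] tq [-0.492  0.256 -0.151] t 21.77
87 y -0.2430..0.2286 fence-y lead 197.1 mm
y, near, far edge rel. face [mm]: [[200, np.float64(-25.1), np.float64(-4.7)], [220, np.float64(-44.9), np.float64(-1.1)]]
```

View pics/topc_n.png

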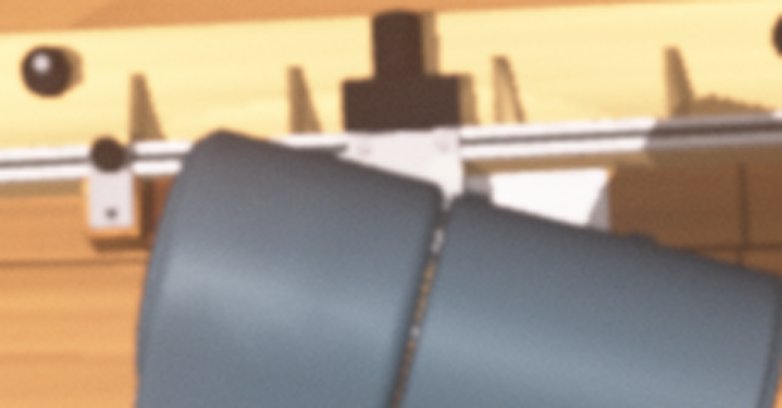

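Request:
{"fn": "move_arm", "kwargs": {
  "deltas": [
    [0.0007,-0.0007,0,0,0],
    [0.0013,-0.0013,0,0,0],
    [0.002,-0.002,0,0,0],
    [0.0027,-0.0027,0,0,0],
    [0.0033,-0.0033,0,0,0],
    [0.004,-0.004,0,0,0],
    [0.0047,-0.0047,0,0,0],
    [0.0053,-0.0053,0,0,0]
  ]
}}

```text
t: 22.48
tcp_pos: [0.5321, -0.0314, 0.0159]
tool_rot: [0.918, 0.396, 0.0, 0.0]
force: [-1.6, -2.0, -0.1]
finger_gap: 0.401
```

```bash
python3 -c "
from h import *
blank('o')"
```

```text
tcp [ 0.5321 -0.0314  0.0159] yaw 46.62 f [-1.64 -2.01 -0.13] tq [-0.293  0.174 -0.135] t 22.48
67 y -0.2480..0.2288 fence-y lead 197.3 mm
y, near, far edge rel. face [mm]: [[220, np.float64(-45.0), np.float64(-1.2)]]
```

Request:
{"fn": "move_arm", "kwargs": {
  "deltas": [
    [0.0004,-0.0003,0,0,0],
    [0.0008,-0.0006,0,0,0],
    [0.0012,-0.001,0,0,0],
    [0.0016,-0.0014,0,0,0],
    [0.002,-0.0018,0,0,0],
    [0.0024,-0.0022,0,0,0],
    [0.0028,-0.0026,0,0,0],
    [0.0032,-0.003,0,0,0]
  ]
}}

```text
t: 23.2
tcp_pos: [0.5318, -0.0306, 0.0159]
tool_rot: [0.919, 0.395, -0.0, 0.0]
force: [-2.7, -6.6, -0.9]
finger_gap: 0.401
```

```bash
python3 -c "
from h import *
blank('p')"
```

```text
tcp [ 0.5318 -0.0306  0.0159] yaw 46.57 f [-2.66 -6.62 -0.87] tq [-1.294  0.391 -0.475] t 23.2
57 y -0.2479..0.2282 fence-y lead 196.7 mm
y, near, far edge rel. face [mm]: [[220, np.float64(-45.2), np.float64(-0.4)]]
```

View pics/topc_p.png

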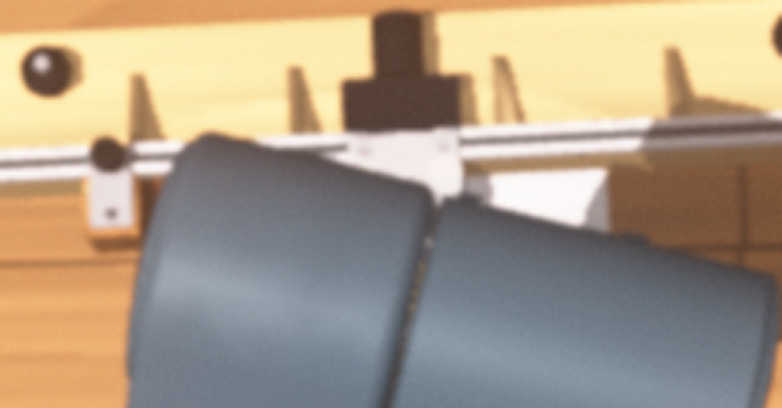

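Request:
{"fn": "move_arm", "kwargs": {
  "deltas": [
    [0,0,0,0,0],
    [0,0,0,0,0],
    [0,0,0,0,0],
    [0,0,0,0,0],
    [0,0,0,0,0],
    [0,0,0,0,0],
    [0,0,0,0,0],
    [0,0,0,0,0]
  ]
}}

```text
t: 23.92
tcp_pos: [0.5318, -0.0306, 0.0159]
tool_rot: [0.919, 0.395, -0.0, 0.0]
force: [-1.8, -7.4, -0.0]
finger_gap: 0.404
```

```bash
python3 -c "
from h import *
blank('q')"
```

```text
tcp [ 0.5318 -0.0306  0.0159] yaw 46.57 f [-1.79 -7.41 -0.03] tq [-1.117  0.322 -0.486] t 23.92
54 y -0.2425..0.2269 fence-y lead 195.4 mm
y, near, far edge rel. face [mm]: [[220, np.float64(-44.9), np.float64(-1.4)]]
```

Request:
{"fn": "move_arm", "kwargs": {
  "deltas": [
    [0.0003,0.0003,0,0,0],
    [0.0005,0.0005,0,0,0],
    [0.0007,0.0007,0,0,0],
    [0.0008,0.0008,0,0,0],
    [0.0008,0.0008,0,0,0],
    [0.0008,0.0008,0,0,0],
    [0.0008,0.0008,0,0,0],
    [0.0008,0.0008,0,0,0]
  ]
}}

```text
t: 24.63
tcp_pos: [0.5319, -0.0306, 0.0159]
tool_rot: [0.919, 0.395, -0.001, 0.0]
force: [-2.5, -8.0, -0.8]
finger_gap: 0.401
```

```bash
python3 -c "
from h import *
blank('r')"
```

```text
tcp [ 0.5319 -0.0306  0.0159] yaw 46.58 f [-2.45 -8.03 -0.79] tq [-1.206  0.434 -0.37 ] t 24.63
52 y -0.1948..0.2289 fence-y lead 197.4 mm
y, near, far edge rel. face [mm]: [[220, np.float64(-45.0), np.float64(-1.5)]]
```

Request:
{"fn": "move_arm", "kwargs": {
  "deltas": [
    [0.0003,0.0003,0,0,0],
    [0.0005,0.0005,0,0,0],
    [0.0007,0.0007,0,0,0],
    [0.001,0.001,0,0,0],
    [0.001,0.001,0,0,0],
    [0.001,0.001,0,0,0],
    [0.001,0.001,0,0,0],
    [0.001,0.001,0,0,0]
  ]
}}

```text
t: 25.35
tcp_pos: [0.5319, -0.0306, 0.0159]
tool_rot: [0.918, 0.395, -0.001, -0.0]
force: [-4.5, -8.0, 0.4]
finger_gap: 0.402
```

```bash
python3 -c "
from h import *
blank('s')
s=manip.sense()"
```

```text
tcp [ 0.5319 -0.0306  0.0159] yaw 46.59 f [-4.52 -7.96  0.42] tq [-1.279  0.49  -0.362] t 25.35
58 y -0.2345..0.2290 fence-y lead 197.5 mm
y, near, far edge rel. face [mm]: [[220, np.float64(-45.0), np.float64(-2.1)]]
```

Request:
{"fn": "move_arm", "kwargs": {
  "deltas": [
    [-0.0002,0.0003,0,0,0],
    [-0.0002,0.0006,0,0,0],
    [-0.0002,0.0009,0,0,0],
    [-0.0002,0.001,0,0,0],
    [-0.0002,0.001,0,0,0],
    [-0.0002,0.001,0,0,0],
    [-0.0002,0.001,0,0,0],
    [-0.0002,0.001,0,0,0]
  ]
}}

```text
t: 26.07
tcp_pos: [0.532, -0.0307, 0.0159]
tool_rot: [0.918, 0.396, -0.001, -0.0]
force: [-3.2, -6.6, 0.4]
finger_gap: 0.401
```

```bash
python3 -c "
from h import *
blank('t')
for n in ['side']:
    p,d=manip.snapshot(n); cv2.imwrite('pics/side_t.png',p[:,:,::-1])"
```

```text
tcp [ 0.532  -0.0307  0.0159] yaw 46.61 f [-3.24 -6.59  0.44] tq [-1.162  0.526 -0.35 ] t 26.07
56 y -0.2231..0.2288 fence-y lead 197.3 mm
y, near, far edge rel. face [mm]: [[220, np.float64(-44.9), np.float64(-1.3)]]
```

View pics/side_t.png

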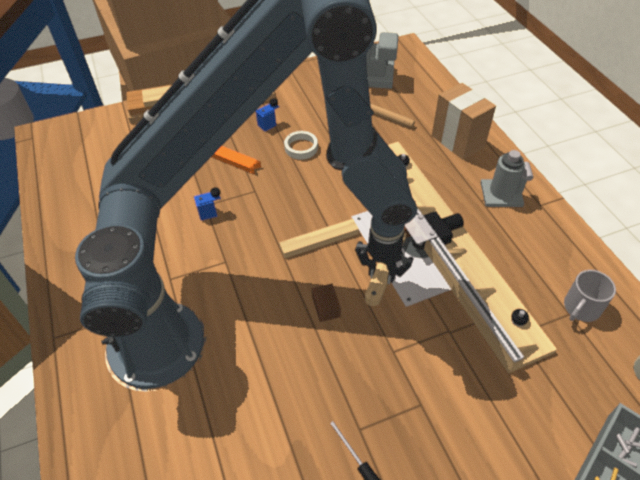

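The side view shows the stick held at (378,285), pointing at the blank's corner, with the offcut (325,303) untouched. Both contacts are loaded: about 3 N towards the fence and 5 to 7 N in the feed direction. I'm backing straight out along the stick.

Request:
{"fn": "move_arm", "kwargs": {
  "deltas": [
    [-0.001,0,0,0,0],
    [-0.004,0,0,0,0],
    [-0.01,0,0,0,0],
    [-0.025,0,0,0,0],
    [-0.045,0,0,0,0],
    [-0.07,0,0,0,0],
    [-0.095,0,0,0,0],
    [-0.11,0,0,0,0]
  ]
}}

```text
t: 26.83
tcp_pos: [0.5015, -0.0627, 0.0159]
tool_rot: [0.919, 0.395, -0.001, -0.0]
force: [-0.1, 1.4, -0.5]
finger_gap: 0.404
```

```bash
python3 -c "
from h import *
plan([.46,-.22,.03],46.6)"
```

```text
tcp [ 0.5015 -0.0627  0.0159] yaw 46.58 f [-0.08  1.35 -0.55] t 26.83 -> delta [-0.3569  0.1949 -0.0354] twist -0.001
```

Request:
{"fn": "move_arm", "kwargs": {
  "deltas": [
    [-0.03,0.015,-0.01,0,0],
    [-0.08,0.04,-0.02,0,0],
    [-0.13,0.07,-0.035,0,0],
    [-0.18,0.1,-0.035,0,0],
    [-0.23,0.125,-0.035,0,0],
    [-0.28,0.15,-0.035,0,0],
    [-0.33,0.18,-0.035,0,0],
    [-0.357,0.195,-0.035,0,0]
  ]
}}

```text
t: 27.5
tcp_pos: [0.4612, -0.2222, 0.03]
tool_rot: [0.919, 0.395, 0.0, 0.001]
force: [0.4, -0.1, -0.9]
finger_gap: 0.402
```

```bash
python3 -c "
from h import *
plan([.46,-.22,.013],46.6)
blank('u')"
```

```text
tcp [ 0.4612 -0.2222  0.03  ] yaw 46.49 f [ 0.36 -0.1  -0.86] t 27.5 -> delta [ 0.0019 -0.0058  0.0426] twist -0.004
tcp [ 0.4612 -0.2222  0.03  ] yaw 46.49 f [ 0.36 -0.1  -0.86] tq [ 0.021  0.019 -0.002] t 27.5
642 y 0.0683..0.2232 fence-y lead 191.7 mm
y, near, far edge rel. face [mm]: [[80, np.float64(-50.2), np.float64(-10.5)], [100, np.float64(-49.9), np.float64(-7.1)], [120, np.float64(-49.7), np.float64(-5.8)], [140, np.float64(-49.6), np.float64(-5.1)], [160, np.float64(-49.5), np.float64(-4.3)], [180, np.float64(-49.7), np.float64(-5.3)], [200, np.float64(-50.4), np.float64(-3.7)], [220, np.float64(-49.1), np.float64(-1.9)]]
```

View pics/top_u.png

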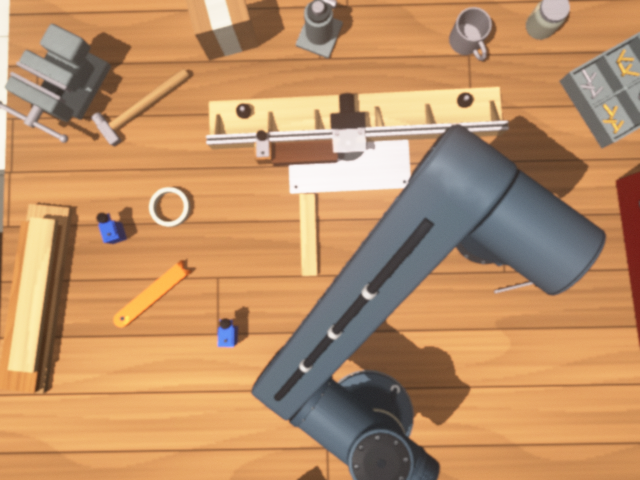

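The top view shows the blank between the stop (262,147) and the guard, parallel to the fence (edge −50 ±0.5 mm from the face plane). Now laying the stick down.

Request:
{"fn": "move_arm", "kwargs": {
  "deltas": [
    [0,0,0.01,0,0],
    [0,0,0.02,0,0],
    [0,0,0.03,0,0],
    [0,0,0.038,0,0],
    [0,0,0.043,0,0],
    [0,0,0.0455,0,0],
    [0,0,0.0455,0,0],
    [0,0,0.0455,0,0]
  ]
}}

```text
t: 28.22
tcp_pos: [0.4618, -0.2189, 0.0117]
tool_rot: [0.918, 0.396, 0.0, 0.0]
force: [-0.6, -0.2, -1.1]
finger_gap: 0.403
```

Request:
{"fn": "move_arm", "kwargs": {
  "deltas": [
    [0,0,0.001,0,0],
    [0,0,0.001,0,40],
    [0,0,0.001,0,44],
    [0,0,0.001,0,50],
    [0,0,0.001,0,60],
    [0,0,0.001,0,75],
    [0,0,0.001,0,90],
    [0,0,0.001,0,100]
  ],
  "force": 20
}}

```text
t: 28.88
tcp_pos: [0.4616, -0.2194, 0.0113]
tool_rot: [0.918, 0.396, -0.0, 0.0]
force: [-0.1, -0.1, -0.2]
finger_gap: 0.985
```

Request:
{"fn": "move_arm", "kwargs": {
  "deltas": [
    [0,0,0,0,100],
    [0,0,-0.01,0,100],
    [0,0,-0.03,0,100],
    [0,0,-0.06,0,100],
    [0,0,-0.1,0,100],
    [0,0,-0.14,0,100],
    [0,0,-0.19,0,100],
    [0,0,-0.25,0,100]
  ]
}}

```text
t: 29.55
tcp_pos: [0.461, -0.2188, 0.1122]
tool_rot: [0.918, 0.396, -0.0, -0.001]
force: [-0.5, 0.1, -0.1]
finger_gap: 1.0
```

```bash
python3 -c "
from h import *
plan([.40,-.45,.3],46.6)
p,d=manip.snapshot('side'); cv2.imwrite('pics/side_v.png',p[:,:,::-1])"
```

```text
tcp [ 0.461  -0.2188  0.1122] yaw 46.63 f [-0.52  0.07 -0.13] t 29.55 -> delta [-0.5248  0.2861 -0.4695] twist 0.001
```

View pics/side_v.png

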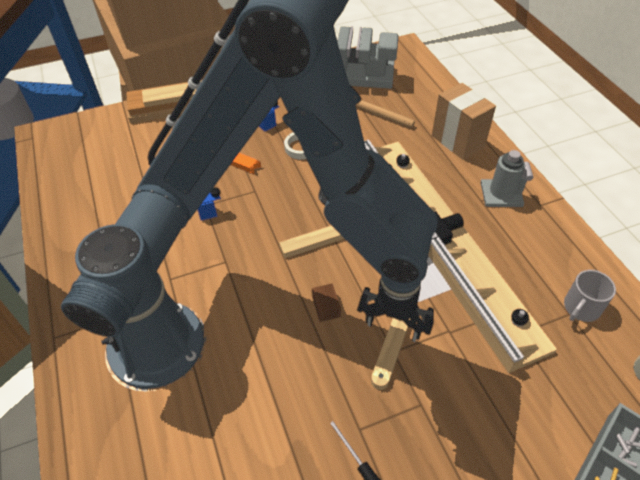

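The stick lies on the bench, tail at (381,377). I'm clearing the arm for the final check.

Request:
{"fn": "move_arm", "kwargs": {
  "deltas": [
    [0,0,-0.07,0,100],
    [-0.04,0.02,-0.14,0,100],
    [-0.1,0.05,-0.21,0,100],
    [-0.17,0.09,-0.28,0,100],
    [-0.24,0.13,-0.35,0,100],
    [-0.31,0.17,-0.4,0,100],
    [-0.38,0.21,-0.43,0,100],
    [-0.45,0.25,-0.45,0,100]
  ]
}}

```text
t: 30.27
tcp_pos: [0.4104, -0.4206, 0.2946]
tool_rot: [0.918, 0.396, 0.0, 0.002]
force: [0.8, 0.3, -0.4]
finger_gap: 1.005
```

Request:
{"fn": "move_arm", "kwargs": {
  "deltas": [
    [-0.06,0.04,0,0,100],
    [-0.12,0.08,0,0,100],
    [-0.18,0.12,0,0,100],
    [-0.2,0.14,0,0,100],
    [-0.2,0.14,0,0,100],
    [-0.2,0.14,0,0,100],
    [-0.2,0.14,0,0,100],
    [-0.2,0.14,0,0,100]
  ]
}}

```text
t: 30.93
tcp_pos: [0.3969, -0.5134, 0.2914]
tool_rot: [0.918, 0.396, 0.0, -0.001]
force: [0.4, 0.4, 0.1]
finger_gap: 1.0
```

```bash
python3 - <<'E'
from h import *
blank('w')
for n in("side","top"):
    p,d=manip.snapshot(n);P=cloud(n,d);X,Y,Z=P[...,0],P[...,1],P[...,2]
    cv2.imwrite(f"pics/{n}_w.png",p[:,:,::-1])
    hsv=cv2.cvtColor(p,cv2.COLOR_RGB2HSV)
    for nm,mm in(("dark",(hsv[...,0]<14)&(hsv[...,1]>110)&(hsv[...,2]<150)&(Z>.030)&(Z<.045)),("slab",(Z>.013)&(Z<.028)&(hsv[...,2]>90))):
        k,l,s,c=cv2.connectedComponentsWithStats((mm&(X<.7)&(X>.28)&(Y<.6)&(Y>-.55)).astype('uint8'))
        for i in range(1,k):
            if s[i,4]>150:
                Q=P[l==i]; r=cv2.minAreaRect((Q[:,:2]*1000).astype('float32'))
                print(n,nm,c[i].round(),"z",np.median(Q[:,2]).round(4),np.round(r[0],1),np.round(r[1],1),round(r[2],2))
E
```

```text
tcp [ 0.3969 -0.5134  0.2914] yaw 46.72 f [0.36 0.41 0.06] tq [ 0.013 -0.029 -0.086] t 30.93
574 y 0.0684..0.2263 fence-y lead 194.8 mm
y, near, far edge rel. face [mm]: [[80, np.float64(-50.1), np.float64(-9.9)], [100, np.float64(-50.6), np.float64(-9.0)], [120, np.float64(-50.0), np.float64(-6.9)], [140, np.float64(-50.0), np.float64(-4.9)], [160, np.float64(-50.0), np.float64(-3.7)], [180, np.float64(-49.9), np.float64(-6.3)], [200, np.float64(-49.9), np.float64(-4.8)], [220, np.float64(-49.0), np.float64(-1.5)]]
side dark [396. 203.] z 0.0356 [659.8 158.7] [130.   20.7] 87.33
side dark [326. 299.] z 0.0358 [382.2 -53.6] [74.5 50.8] 83.42
side slab [296. 244.] z 0.0186 [378.  133.8] [80.7 43.2] 2.82
side slab [384. 366.] z 0.0192 [ 439.  -243.9] [96.8 36.1] 46.61
top dark [295. 149.] z 0.0368 [637.8 159. ] [162.4  49.4] 88.53
top dark [387. 255.] z 0.0373 [383.5 -53.1] [70.6 50.2] 83.71
top slab [445. 214.] z 0.0204 [ 483.1 -198.1] [219.3  38.9] 46.5
top slab [169. 206.] z 0.0226 [514.2 474.9] [94.2 95.7] 12.07
top slab [308. 235.] z 0.0201 [439.5 134.8] [199.4  36.1] 0.78
top slab [162. 285.] z 0.0197 [319.1 496.7] [ 37.5 162.7] 39.0
```

View pics/side_w.png

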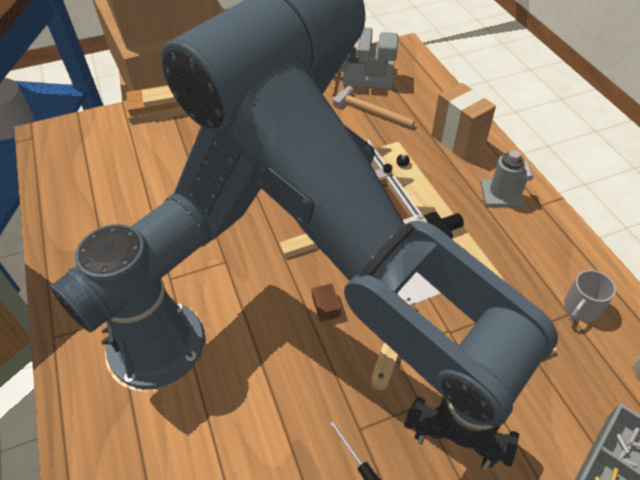

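View pics/top_w.png

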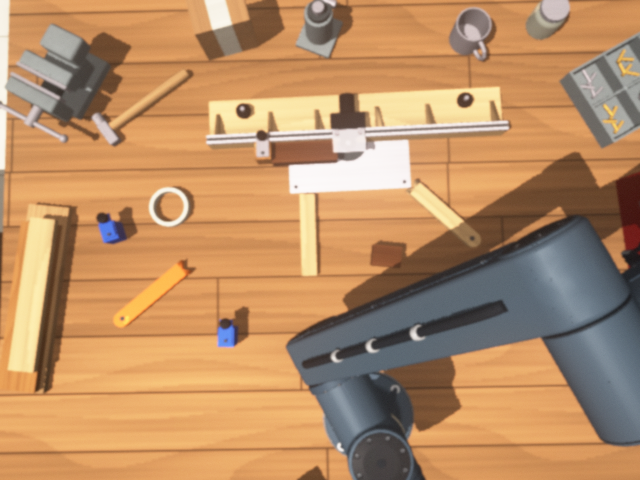

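View pics/topc_w.png

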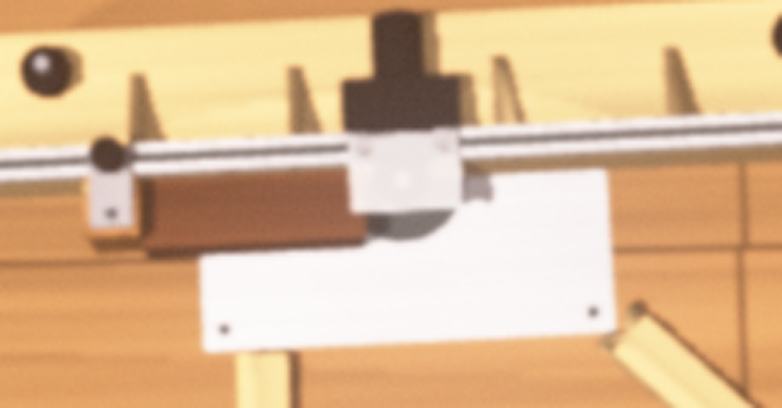

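```bash
python3 - <<'E'
from h import *
a=ray("top",[[230+367/3.4,90+243/3.4]],.038)[0]; print("trailing near corner",a.round(4),"-> lead y",(a[1]+.160).round(4))
print(manip.sense()["qd"].round(3)); print(manip.sign_off())
E
```

```text
trailing near corner [0.6135 0.0589 0.038 ] -> lead y 0.2189
[-0.006  0.005 -0.006 -0.001 -0.002 -0.   ]
the job is handed in; nothing more can be done
None
```

I made the dry pass with the push stick and handed the job in at about 31 s of the 72 s allowed. The sign-off gave no verdict.

**What I did:** I gripped the notched stick and caught the blank's near trailing corner in the V notch. I set the blank on the fence and fed it about 260 mm past the bit opening onto the stop. The stick then came straight back, and I laid it flat on the near side.

**Forces:** The largest forces I read were about 4.5 N towards the fence and 8 N in the feed direction against the stop.

**Last checks:**
- **Blank on the fence:** its near edge lies 50 ± 1 mm from the fence face along its whole visible length, so it is parallel and touching.
- **Blank on the stop:** its leading end works out at y ≈ 0.219 m, against 0.2185–0.220 m measured for the stop face.
- **Stick:** it lies flat with its top at about 20 mm, and the notch is about 125 mm in front of the fence.
- **Other items:** the batten, offcut and tape are within about 1 mm of where they started. The screwdriver looks unmoved in the side view, but I did not measure it.

**Weak points:**
- **Light fence contact:** with the leading end about 120 to 140 mm past the opening, the fence reading fell close to zero. I raised it again to 1–2 N before the last stretch, and the images showed no gap.
- **Shared force at the stop:** part of the sideways force there may have been carried by friction on the stop block. I pressed towards the fence a little longer for that reason.

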